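# Re-sort the lacquer samples into their trays

### The job

The samples were put away in a muddle: sort them so that both red tiles lie in the tray with red-lined bays, both black tiles in the tray with black-lined bays, and the purple rubbing stick in the free bay next to the wax pot in the cork-lined polishing tray. Each tile lies flat in a bay of its own, inlay up, and the stick lies flat in its bay; leave the dropper bottle standing.

Things in the scene. Friction and masses are not known exactly. Their poses are not given: they have to be found in the camera images.
- red_tile_a: Flat square lacquer sample tile, 60 x 60 x 6 mm, about 30 g, red with a pale shell inlay in the middle of its upper face; origin at the centre of its underside, z up out of the inlaid face. It can be gripped across its 60 mm sides. At the start it lies on the bench.
- red_tile_b: Flat square lacquer sample tile, 60 x 60 x 6 mm, about 30 g, red with a pale shell inlay in the middle of its upper face; origin at the centre of its underside, z up out of the inlaid face. It can be gripped across its 60 mm sides. At the start it lies in the -x bay of the black-lined tray; that tray's +x bay is empty.
- black_tile_a: Flat square lacquer sample tile, 60 x 60 x 6 mm, about 30 g, black with a pale shell inlay in the middle of its upper face; origin at the centre of its underside, z up out of the inlaid face. It can be gripped across its 60 mm sides. At the start it lies on the bench.
- black_tile_b: Flat square lacquer sample tile, 60 x 60 x 6 mm, about 30 g, black with a pale shell inlay in the middle of its upper face; origin at the centre of its underside, z up out of the inlaid face. It can be gripped across its 60 mm sides. At the start it lies in the -x bay of the polishing tray.
- rubbing_stick: Small purple and tan rubbing stick bound with a yellow band, lying flat, 42 mm long along its x axis, about 16 to 19 mm wide along y, 12 mm high, about 15 g; origin under its centre, 1 mm below its lowest point. At the start it lies in the +x bay of the red-lined tray; that tray's -x bay is empty.
- red_tray: Fixed plywood tray 166 x 86 x 13 mm, origin under its centre, x along the long side. Bays: 74 mm square inside, centres at x = -40 and +40 mm, floor at z = 5 mm, rim at 13. Walls 6 mm; long sides (y = +/-43) are cut down to the floor for 46 mm at each bay's middle, for fingers that close along y. Dark red bay floors, red end walls: for the red tiles, one to a bay.
- black_tray: Fixed plywood tray 166 x 86 x 13 mm, origin under its centre, x along the long side. Bays: 74 mm square inside, centres at x = -40 and +40 mm, floor at z = 5 mm, rim at 13. Walls 6 mm; long sides (y = +/-43) are cut down to the floor for 46 mm at each bay's middle, for fingers that close along y. Black bay floors and end walls: for the black tiles, one to a bay.
- polish_tray: Fixed plywood tray 166 x 86 x 13 mm, origin under its centre, x along the long side. Bays: 74 mm square inside, centres at x = -40 and +40 mm, floor at z = 5 mm, rim at 13. Walls 6 mm; long sides (y = +/-43) are cut down to the floor for 46 mm at each bay's middle, for fingers that close along y. Cork floors. Fixed wax pot (69 mm wide, 41 high) in the +x bay; the stick goes in the -x bay.
- dropper_bottle: Small brown bottle with a black dropper, 33 mm across, 102 mm tall, standing loose on the bench; origin at the centre of its underside, z up. Not to be knocked over.

How it is judged (in metres and radians):
At the end, for the whole second after the job is handed in: Red tiles in the red tray, black in the black: one to a bay, flat on its floor (4 mm, 0.1 rad), inlay up, within 11 mm of the bay's centre in x and y. Stick flat (0.2 rad) in the polishing tray's -x bay, within 30 mm of its centre in x and y. Dropper bottle upright (0.1 rad). All at rest ((((x of red_tile_a in the frame of red_tray between -0.051 and -0.029 m and y of red_tile_a in the frame of red_tray between -0.011 and 0.011 m and z of red_tile_a in the frame of red_tray between 0.001 and 0.009 m and angle between red_tile_a's own z axis and vertical below 0.1 rad) and (x of red_tile_b in the frame of red_tray between 0.029 and 0.051 m and y of red_tile_b in the frame of red_tray between -0.011 and 0.011 m and z of red_tile_b in the frame of red_tray between 0.001 and 0.009 m and angle between red_tile_b's own z axis and vertical below 0.1 rad)) or ((x of red_tile_a in the frame of red_tray between 0.029 and 0.051 m and y of red_tile_a in the frame of red_tray between -0.011 and 0.011 m and z of red_tile_a in the frame of red_tray between 0.001 and 0.009 m and angle between red_tile_a's own z axis and vertical below 0.1 rad) and (x of red_tile_b in the frame of red_tray between -0.051 and -0.029 m and y of red_tile_b in the frame of red_tray between -0.011 and 0.011 m and z of red_tile_b in the frame of red_tray between 0.001 and 0.009 m and angle between red_tile_b's own z axis and vertical below 0.1 rad))) and (((x of black_tile_a in the frame of black_tray between -0.051 and -0.029 m and y of black_tile_a in the frame of black_tray between -0.011 and 0.011 m and z of black_tile_a in the frame of black_tray between 0.001 and 0.009 m and angle between black_tile_a's own z axis and vertical below 0.1 rad) and (x of black_tile_b in the frame of black_tray between 0.029 and 0.051 m and y of black_tile_b in the frame of black_tray between -0.011 and 0.011 m and z of black_tile_b in the frame of black_tray between 0.001 and 0.009 m and angle between black_tile_b's own z axis and vertical below 0.1 rad)) or ((x of black_tile_a in the frame of black_tray between 0.029 and 0.051 m and y of black_tile_a in the frame of black_tray between -0.011 and 0.011 m and z of black_tile_a in the frame of black_tray between 0.001 and 0.009 m and angle between black_tile_a's own z axis and vertical below 0.1 rad) and (x of black_tile_b in the frame of black_tray between -0.051 and -0.029 m and y of black_tile_b in the frame of black_tray between -0.011 and 0.011 m and z of black_tile_b in the frame of black_tray between 0.001 and 0.009 m and angle between black_tile_b's own z axis and vertical below 0.1 rad))) and x of rubbing_stick in the frame of polish_tray between -0.07 and -0.01 m and y of rubbing_stick in the frame of polish_tray between -0.03 and 0.03 m and z of rubbing_stick in the frame of polish_tray between 0 and 0.008 m and angle between rubbing_stick's own z axis and vertical below 0.2 rad and angle between dropper_bottle's own z axis and vertical below 0.1 rad and linear speed of each of red_tile_a, red_tile_b, black_tile_a, black_tile_b, rubbing_stick below 0.02 m/s); the robot touches nothing.
It fails at once if the dropper bottle is knocked over (angle between dropper_bottle's own z axis and vertical above 0.6 rad).
It also fails if it takes over 115 s, if anything falls off the work surface, if the arm or the gripper's body presses on something with over 40 N, if the wrist force passes 120 N, or if a joint passes its speed limit or range.

### The arm

A 6-joint arm with a two-finger parallel gripper is mounted at the origin on a cart in front of the work surface, level with it; the furniture and walls round the work are solid. World frame = base frame: x ahead of the robot, y to its left, z up, the work surface at z = 0. Lengths are in mm, angles in rad, forces in N, time in s.
With the tool pointing down it reaches from about 275 to 1000 mm from the base axis. Payload 8.4 kg.
Tool frame: the origin (TCP) lies at the very end of the fingers, on their centre line; the grasp point (between the pads) lies 19 mm behind it; z points along the fingers, x is the direction in which the jaws open and shut, and the axes are right-handed (so a half turn about z gives the same grasp; the last joint's range is limited). The gripper opens to 85 mm and grips with 20 to 120 N. Pads are 22 mm wide; open, the fingers measure 114 mm over their backs; the gripper's body (76 mm by 85 mm) begins 54 mm behind the grasp point. The pads swing forward as they close: fully open they stand 13 mm farther back than shut.
Start: joints at [-1.294, 0.353, 1.633, -0, 1.155, -0.002], TCP at [172, -600.869, 231.281] pointing down, gripper open.
Joint ranges: [-2.63, 2.63], [-0.92, 2.1], [0.06, 2.66], [-1.3, 4.44], [0, 2.69], [-3.02, 3.02]. Speed limits (rad/s): [2.22, 2.22, 2.79, 3.14, 3.14, 3.14].

### API

Orientations are given as [roll, pitch, yaw] about the fixed x, y, z axes, in that order (R = Rz(yaw) Ry(pitch) Rx(roll)).
In Python, from rig import r gives the robot as it stands.
- The arm moves only by the tool arm_command, never from a script. Its argument "targets" is a list of rows, each a list of 6 numbers: the shift along the tool's x, y, z in m, then the turn, a rotation vector about the tool's x, y, z in rad. A call has 1 to 20 rows; each row shifts and turns the commanded pose from where the row before left it, along the tool's axes as they then stand; what a row does not reach is not made up. A row lasts 1/12 s, in which the tool goes at most 41.7 mm and 7.16 degrees, less where a joint would pass 70% of its speed; a pose out of reach is approached as far as the arm can. A call is refused whole if a number of a shift passes 0.0417 or a number of a turn 0.125, either way. A call with a gripper value outside its range is refused whole. "fingers" is the finger opening in m, from 0 to 0.0854, set as the call begins (left out, the last holds). The fingers move at their own pace and stop on an object; "squeeze" is the grip in N (left out, the last holds). Time passes only in rows, so rows that do not move let the fingers close. It gives the time, the measured TCP pose, the force and the opening at its end, in the units of the state.
- r.sense(): the state, without advancing time (a new reading comes with each control period).
- r.grab_frame(name): name is "scene" or "top"; returns a dict with "image" (480x640x3 uint8, blue, green, red), "fx", "fy", "cx", "cy" (pixels), "k1" (the pictures are not rectified: a ray, as slopes to the right and down, at radius r is drawn at 1 + k1 r^2 times it, then the intrinsics apply), "xyz" and "orientation" of the camera in the world. Camera axes: x right, y down, z forward; pixel columns grow to the right and rows downward; lengths in mm; the calibration is good to about 2 mm. A picture is of the moment at which its call begins. There is no depth.
- r.sign_off(): hands the job in, once; it reports no verdict.
The state is a dict: "clock": time; "qpos": joint angles; "qvel": joint speeds; "joint_efforts": joint torques, N m; "eef_pos": TCP position; "tcp_rot": TCP orientation; "contact_force": force on the tool from outside, world axes, zero at the start; "wrist_torque": the same for the moment, N m; "opening": opening from 0.0 (shut) to 1.0 (fully open).
Only numpy, scipy, OpenCV 4.12 (cv2) and the standard library are available. Lean on these libraries where they do the work, as an engineer would, in place of code of your own. Each camera call takes 0.05 s, during which the arm holds its last target.

## Working session

There is one attempt and no reset: what is moved stays moved. The work goes in short steps, Python scripts to look and compute and a tool call to move; the robot and the scene stay as the last step left them, time stands still between calls to the robot, and variables do not carry over. Pictures are saved under pics/ and viewed, and the job is handed in when it is done.

Besides the shell and the picture viewer there is one more tool, called by a JSON object that holds its "fn" and its "kwargs". arm_command: Moves the arm, as the interface text tells. Its arguments: {"type":"object","properties":{"targets":{"type":"array"},"fingers":{"type":"number"},"squeeze":{"type":"number"}},"required":["targets"]}

```bash
ls; mkdir -p pics; python3 - <<'E'
from rig import r
import cv2
print(r.sense())
for n in("scene","top"):
    f=r.grab_frame(n); cv2.imwrite(f"pics/{n}0.png",f["image"]); print({k:v for k,v in f.items() if k!="image"})
E
```

```text
pics
{'clock': 0.0, 'qpos': array([-1.29442918e+00,  3.53669266e-01,  1.63412575e+00,  1.43244016e-05,
        1.15521274e+00, -2.39097449e-03]), 'qvel': array([ 1.62338943e-05, -5.32403871e-04,  1.08429820e-03, -3.99011178e-04,
        6.13300061e-04, -1.12643376e-03]), 'joint_efforts': array([ 5.16471318e-04, -6.05256057e+01, -3.42071307e+01, -1.66258228e-04,
        9.38387762e-03, -4.29976907e-07]), 'eef_pos': array([ 171.85582012, -600.41210622,  230.55208508]), 'tcp_rot': array([-3.14157617e+00,  1.41507270e-03, -1.29204398e+00]), 'contact_force': array([0.69110216, 0.37456489, 0.28794304]), 'wrist_torque': array([-0.00401734, -0.00449365, -0.02232387]), 'opening': 1.0005298493640726}
{'fx': 437.5587244884111, 'fy': 437.5587244884111, 'cx': 323.5085483381739, 'cy': 242.0272695170196, 'k1': -0.03833203304276563, 'xyz': array([-135.63928227,  642.75168181,  478.70045137]), 'orientation': array([-2.03782007, -0.00241987, -2.31784441])}
{'fx': 600.1716861904932, 'fy': 600.1716861904932, 'cx': 318.55686740107365, 'cy': 229.7238228291959, 'k1': -0.04289632863811472, 'xyz': array([ 343.0263979 ,   40.04207577, 1159.82584442]), 'orientation': array([-2.99917234e+00, -1.29085018e-03, -1.54662143e+00])}
```

View pics/top0.png

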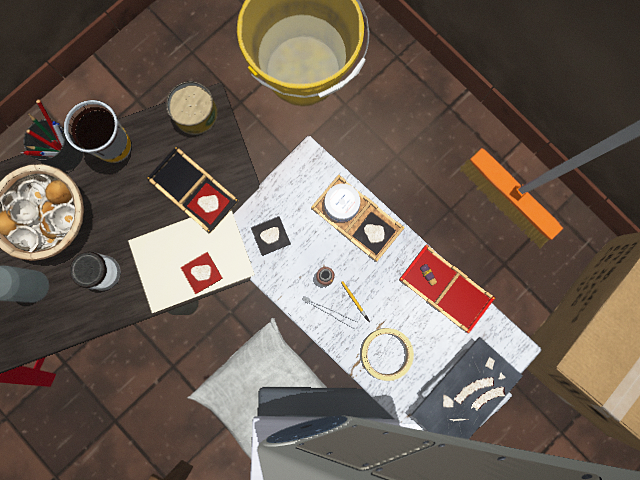

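View pics/scene0.png

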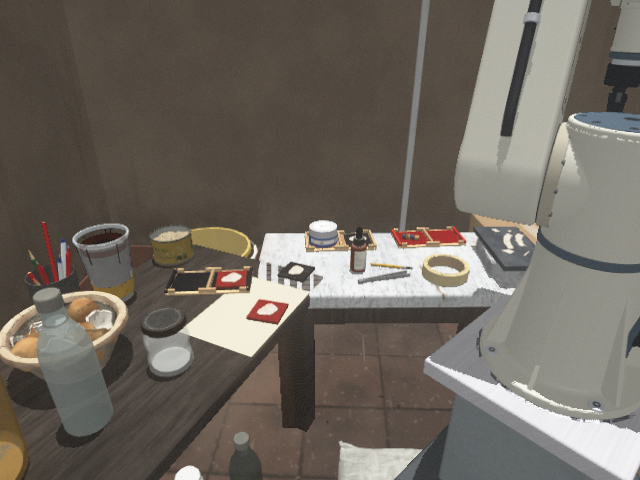

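```bash
cat > h.py <<'E'
import numpy as np, cv2
from scipy.spatial.transform import Rotation as R
def cam(f):
    K=np.array([[f["fx"],0,f["cx"]],[0,f["fy"],f["cy"]],[0,0,1.]])
    d=np.array([f["k1"],0,0,0,0.]); Rm=R.from_euler("xyz",f["orientation"]).as_matrix()
    return K,d,Rm,np.array(f["xyz"])
def p2w(f,px,z=0):
    K,d,Rm,c=cam(f)
    u=cv2.undistortPointsIter(np.array(px,float).reshape(-1,1,2),K,d,None,None,(3,50,1e-9))[:,0]
    ray=np.c_[u,np.ones(len(u))]@Rm.T
    return c+ray*((z-c[2])/ray[:,2])[:,None]
def w2p(f,P):
    K,d,Rm,c=cam(f)
    rv=cv2.Rodrigues(Rm.T)[0]
    return cv2.projectPoints(np.array(P,float).reshape(-1,3),rv,-Rm.T@c,K,d)[0][:,0]
def crop(im,x,y,w,h,s,name):
    c=cv2.resize(im[y:y+h,x:x+w],None,fx=s,fy=s,interpolation=cv2.INTER_CUBIC)
    for i in range(0,w,20): cv2.putText(c,str(x+i),(i*s,10),0,.35,(0,255,0),1); cv2.line(c,(i*s,12),(i*s,18),(0,255,0),1)
    for i in range(0,h,20): cv2.putText(c,str(y+i),(0,i*s+4),0,.35,(0,255,0),1)
    cv2.imwrite(f"pics/{name}.png",c)
E
python3 - <<'E'
from h import *; import pickle
from rig import r
f=r.grab_frame("top"); g=r.grab_frame("scene"); pickle.dump((f,g),open("f0.pkl","wb"))
crop(f["image"],140,140,150,110,5,"c1"); crop(f["image"],150,200,150,110,5,"c1b"); crop(f["image"],300,170,110,110,5,"c2"); crop(f["image"],390,235,115,105,5,"c3")
E
```

```text
(no output)
```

View pics/c1.png

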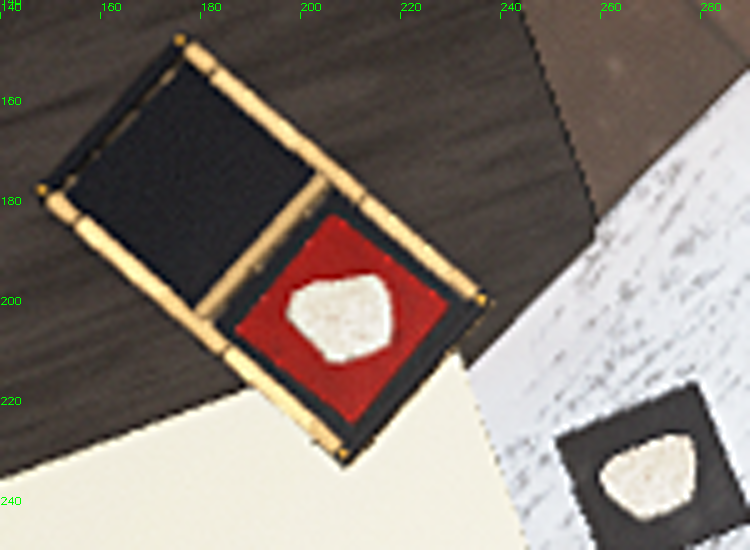

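View pics/c1b.png

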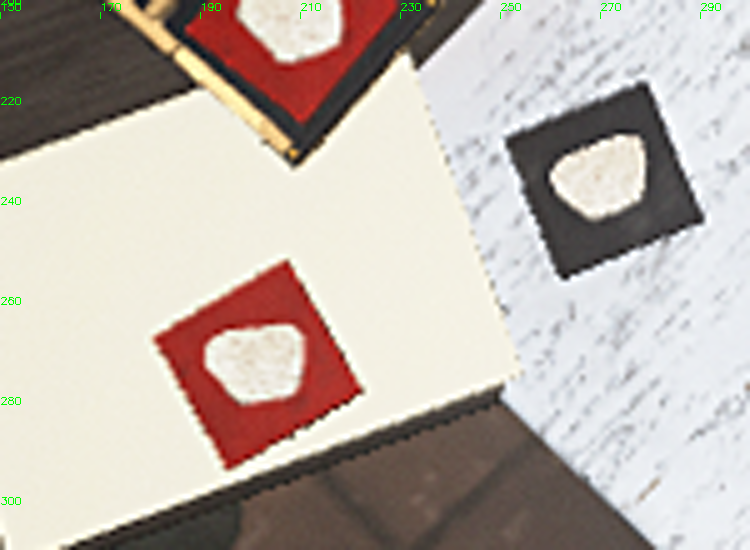

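View pics/c2.png

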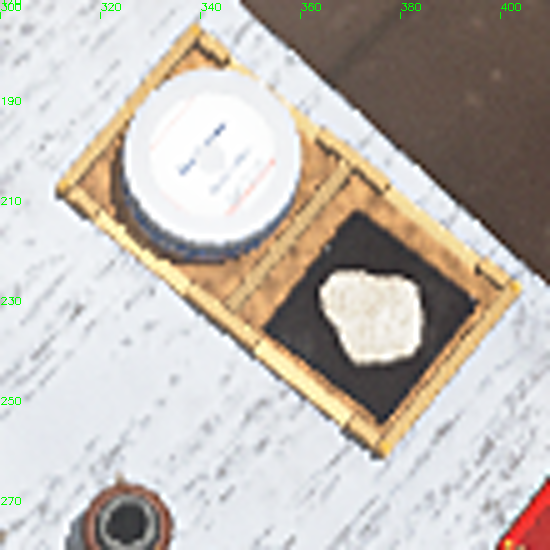

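View pics/c3.png

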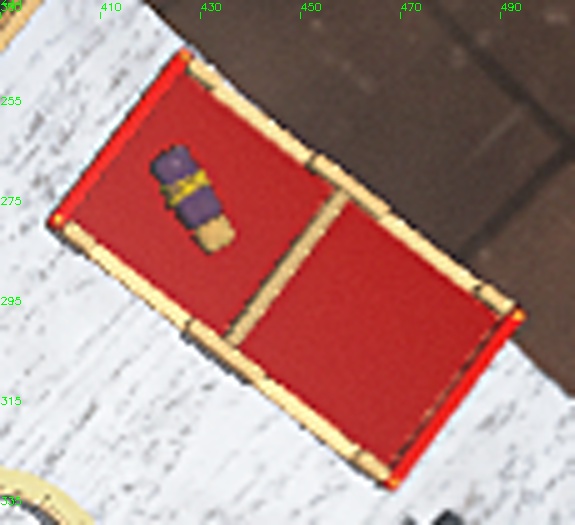

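```bash
cat > m.py <<'E'
from h import *; import pickle
f,g=pickle.load(open("f0.pkl","rb"))
def t(o,c): return np.array(o)+np.array(c)/5
def rep(n,px,z):
    P=p2w(f,px,z)[:,:2]; c=P.mean(0); L=[np.linalg.norm(P[i]-P[(i+1)%len(P)]) for i in range(len(P))]
    e=P-np.roll(P,-1,0); print(n,c.round(1),np.round(L,1),"edge deg",np.round(np.degrees(np.arctan2(e[:,1],e[:,0])),1)); return c
# tray: pts order
rep("blackT",t((140,140),[(180,40),(42,188),(343,455),(487,300)]),13)
rep("polT",t((300,170),[(196,30),(60,190),(382,455),(520,288)]),13)
rep("redT",t((390,235),[(186,52),(55,217),(392,483),(520,316)]),13)
rep("redA",t((150,200),[(288,260),(153,338),(228,470),(364,392)]),6)
rep("redB",t((140,140),[(333,213),(236,328),(352,424),(449,302)]),11)
rep("blkA",t((150,200),[(645,82),(506,140),(562,279),(704,220)]),6)
rep("blkB",t((300,170),[(357,210),(262,327),(381,422),(478,303)]),11)
s=p2w(f,t((390,235),[(172,150),(220,248),(194,198)]),15); print("stick",s.round(1), np.degrees(np.arctan2(*(s[1]-s[0])[1::-1])))
b=p2w(f,[(323.5+1.5,275)],102); print("bottle",b.round(1)); print(w2p(f,[[*b[0,:2],0]]))
print("cam look", p2w(f,[(320,240),(420,240),(320,140)],0).round())
E
python3 m.py
```

```text
blackT [582.  290.8] [ 79.4 160.9  81.8 161.9] edge deg [ -39.8   50.3  139.5 -128.8]
polT [532.4 -32.8] [ 82.9 161.   84.5 161.2] edge deg [ -38.5   51.5  141.4 -127.9]
redT [ 400.7 -206.4] [ 81.9 161.4  81.  161.4] edge deg [ -37.8   52.7  142.2 -127.6]
redA [418.9 265.6] [59.7 59.1 59.7 59.4] edge deg [ -58.1   32.4  121.5 -147.7]
redB [554.5 258.2] [58.6 59.8 60.5 58.3] edge deg [ -37.3   52.1  144.1 -126.1]
blkA [493.9 134.8] [58.5 58.7 59.3 59. ] edge deg [ -65.6   23.9  114.2 -155.3]
blkB [503.9 -64.6] [59.1 58.6 60.  59. ] edge deg [ -37.7   52.4  141.8 -126.8]
stick [[ 443.9 -161.7   15. ]
 [ 406.9 -180.    15. ]
 [ 425.7 -170.1   15. ]] -153.62480776989196
bottle [[414.4  29.  102. ]]
[[324.36986975 278.55156937]]
cam look [[ 489.   39.    0.]
 [ 494. -156.    0.]
 [ 690.   44.    0.]]
```

```bash
cat > ov.py <<'E'
from h import *; import pickle
f,g=pickle.load(open("f0.pkl","rb"))
def box(x,y,a,L,W): 
    a=np.radians(a);c=np.array([[-1,-1],[1,-1],[1,1],[-1,1]])*[L/2,W/2]
    return c@np.array([[np.cos(a),np.sin(a)],[-np.sin(a),np.cos(a)]])+[x,y]
T={"b":(582,291,50.4),"p":(532.4,-32.8,51.7),"r":(400.7,-206.4,52.5)}
X={"ra":(418.9,265.6,32.2,6),"rb":(554.5,258.2,52,11),"ba":(493.9,134.8,24.3,6),"bb":(503.9,-64.6,52.2,11)}
def draw(f):
    im=cv2.resize(f["image"],None,fx=5,fy=5,interpolation=cv2.INTER_CUBIC)
    def pl(P,z,col):
        q=w2p(f,np.c_[P,np.full(len(P),z)]); cv2.polylines(im,[np.int32((q+.5)*5-.5)],True,col,1)
    for x,y,a in T.values(): pl(box(x,y,a,166,86),13,(0,255,0)); pl(box(x,y,a,166,86),0,(255,255,0))
    for x,y,a,z in X.values(): pl(box(x,y,a,60,60),z,(255,0,255))
    return im
A=draw(f); cv2.imwrite("pics/o1.png",A[700:1300,720:1480]); cv2.imwrite("pics/o2.png",A[850:1450,1500:2050]);cv2.imwrite("pics/o3.png",A[1150:1720,1950:2520])
B=draw(g); cv2.imwrite("pics/o4.png",B[1130:1680,780:1580]); cv2.imwrite("pics/o5.png",B[1050:1400,1500:2350])
E
python3 ov.py
```

```text
(no output)
```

View pics/o1.png

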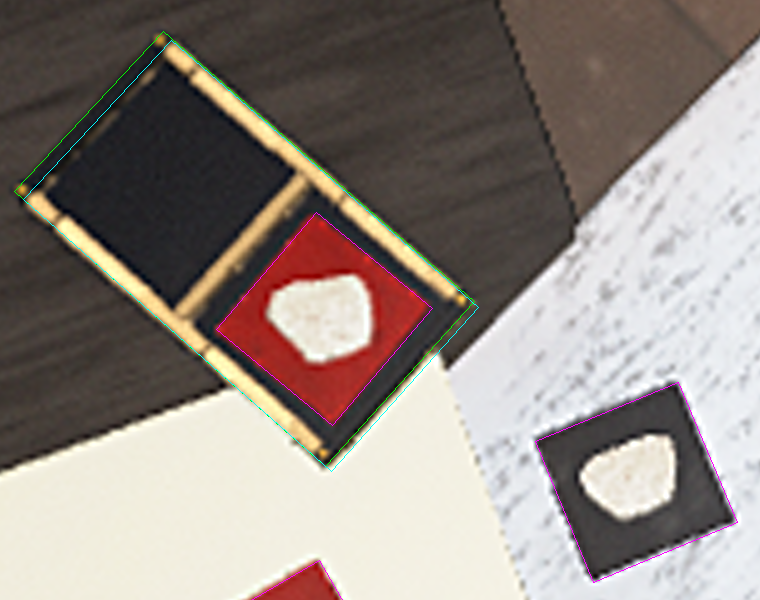

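View pics/o2.png

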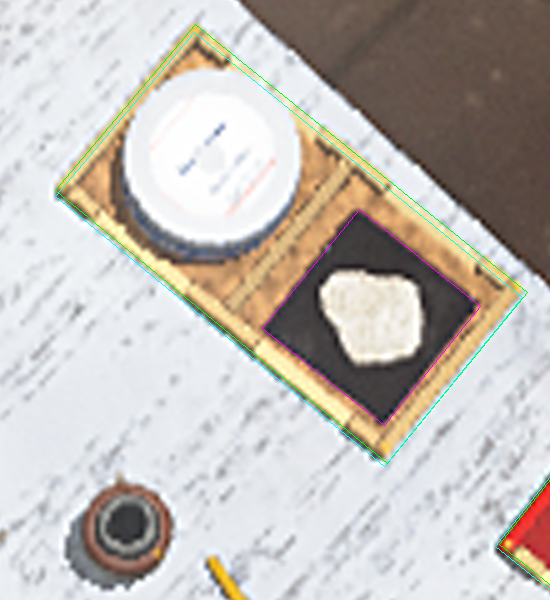

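View pics/o3.png

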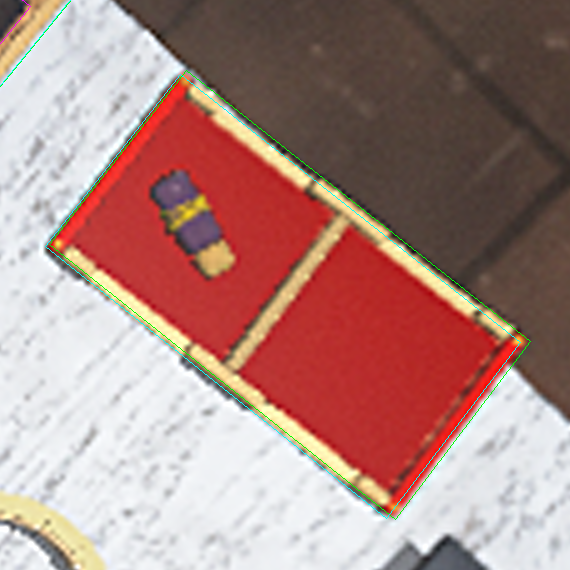

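View pics/o4.png

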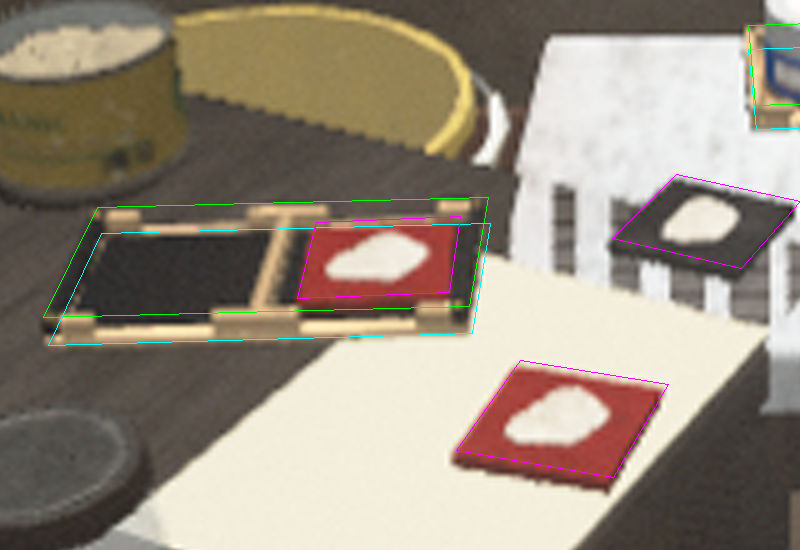

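View pics/o5.png

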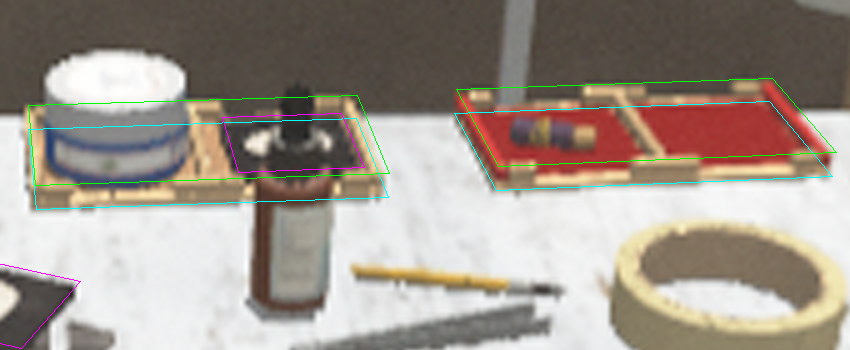

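{"fn": "arm_command", "kwargs": {"targets": [[0, 0, 0, 0, 0, -0.105], [0, 0, 0, 0, 0, -0.105], [0, 0, 0, 0, 0, -0.105], [0, 0, 0, 0, 0, -0.105], [0, 0, 0, 0, 0, -0.105], [0, 0, 0, 0, 0, -0.107]], "fingers": 0.0854, "squeeze": 40}}

```text
clock: 0.7
eef_pos: [172.0, -600.8, 231.1]
tcp_rot: [-3.141, 0.0, -0.655]
contact_force: [0.1, -0.3, 0.0]
opening: 1.002
```

```bash
cat > pl.py <<'E'
import sys; from h import *
from rig import r
from scipy.spatial.transform import Rotation as R
B={"b":(582,291,50.4),"p":(532.4,-32.8,51.7),"r":(400.7,-206.4,52.5)}
X={"ra":(418.9,265.6,-58),"rb":(554.5,258.2,-38),"ba":(493.9,134.8,-65.7),"bb":(503.9,-64.6,-38)}
def tgt(n):
    if n in X: return X[n]
    x,y,a=B[n[0]]; s=40 if n[1]=="+" else -40
    return x+s*np.cos(np.radians(a)),y+s*np.sin(np.radians(a)),a-90
def go(n,z,yaw=None):
    x,y,w=tgt(n) if isinstance(n,str) else n
    s=r.sense(); rot=R.from_euler("xyz",s["tcp_rot"])
    d=rot.inv().apply(np.array([x,y,z])-s["eef_pos"])
    dy=(np.radians(w)-s["tcp_rot"][2]+np.pi)%(2*np.pi)-np.pi
    a=np.radians(w); tx=np.array([np.cos(a),np.sin(a)]); ty=np.array([np.sin(a),-np.cos(a)]); dd=np.array([x,y])-s["eef_pos"][:2]
    print("t",s["clock"],"at",s["eef_pos"].round(1),"rpy",s["tcp_rot"].round(4),"op",round(s["opening"],3),"F",s["contact_force"].round(1))
    print("->",np.round([x,y,z,w],1),"turn rz",round(-dy,4),"| now-frame",d.round(1),"| after turn dx,dy",(dd@tx).round(1),(dd@ty).round(1))
if __name__=="__main__":
    n=sys.argv[1]; n=n if "," not in n else tuple(map(float,n.split(",")))
    go(n,float(sys.argv[2]))
E
python3 pl.py bb 80
```

```text
t 0.7 at [ 172.  -600.8  231.1] rpy [-3.1414e+00  3.0000e-04 -6.5490e-01] op 1.002 F [ 0.1 -0.3  0. ]
-> [503.9 -64.6  80.  -38. ] turn rz 0.0084 | now-frame [ -63.2 -627.4  151.2] | after turn dx,dy -68.5 -626.8
```

{"fn": "arm_command", "kwargs": {"targets": [[-0.002, -0.018, 0.004, 0, 0, 0], [-0.0035, -0.035, 0.008, 0, 0, 0], [-0.0035, -0.035, 0.008, 0, 0, 0], [-0.0035, -0.035, 0.008, 0, 0, 0], [-0.0035, -0.035, 0.008, 0, 0, 0], [-0.0035, -0.035, 0.008, 0, 0, 0], [-0.0035, -0.035, 0.008, 0, 0, 0], [-0.0035, -0.035, 0.008, 0, 0, 0], [-0.0035, -0.035, 0.008, 0, 0, 0], [-0.0035, -0.035, 0.008, 0, 0, 0], [-0.0035, -0.035, 0.008, 0, 0, 0], [-0.0035, -0.035, 0.008, 0, 0, 0], [-0.0035, -0.035, 0.008, 0, 0, 0], [-0.0035, -0.035, 0.008, 0, 0, 0], [-0.0035, -0.035, 0.008, 0, 0, 0], [-0.0035, -0.035, 0.008, 0, 0, 0], [-0.0035, -0.035, 0.008, 0, 0, 0], [-0.0035, -0.035, 0.008, 0, 0, 0.008], [-0.006, -0.014, 0.004, 0, 0, 0], [0, 0, 0, 0, 0, 0]]}}

```text
clock: 2.37
eef_pos: [503.8, -61.5, 86.4]
tcp_rot: [3.142, 0.001, -0.665]
contact_force: [-0.5, -0.0, -0.5]
opening: 0.995
```

```bash
python3 pl.py bb 1; python3 - <<'E'
from h import *
from rig import r
f=r.grab_frame("top"); crop(f["image"],300,140,160,120,5,"d1")
g=r.grab_frame("scene"); crop(g["image"],240,130,200,140,4,"d2")
E
```

```text
t 2.3667 at [503.8 -61.5  86.4] rpy [ 3.1415e+00  1.1000e-03 -6.6500e-01] op 0.995 F [-0.5 -0.  -0.5]
-> [503.9 -64.6   1.  -38. ] turn rz -0.0018 | now-frame [ 2.1  2.4 85.4] | after turn dx,dy 2.0 2.4
```

View pics/d1.png

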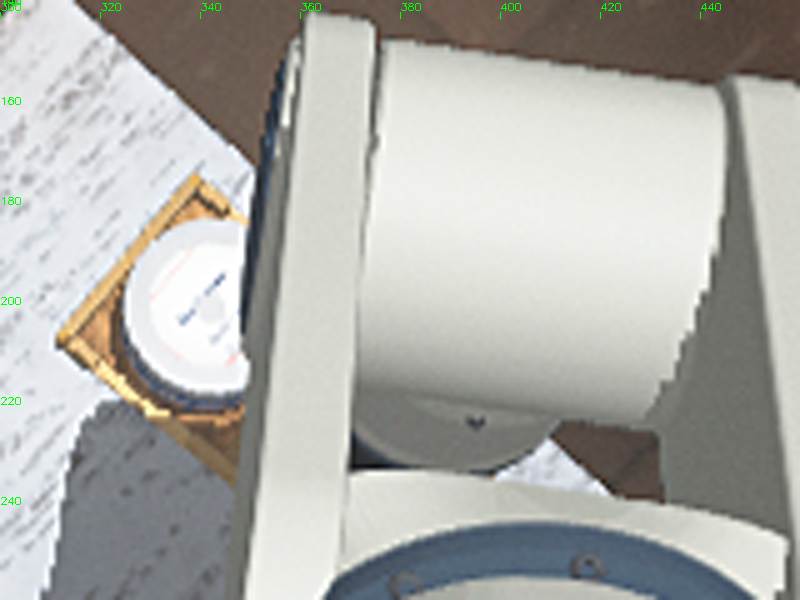

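View pics/d2.png

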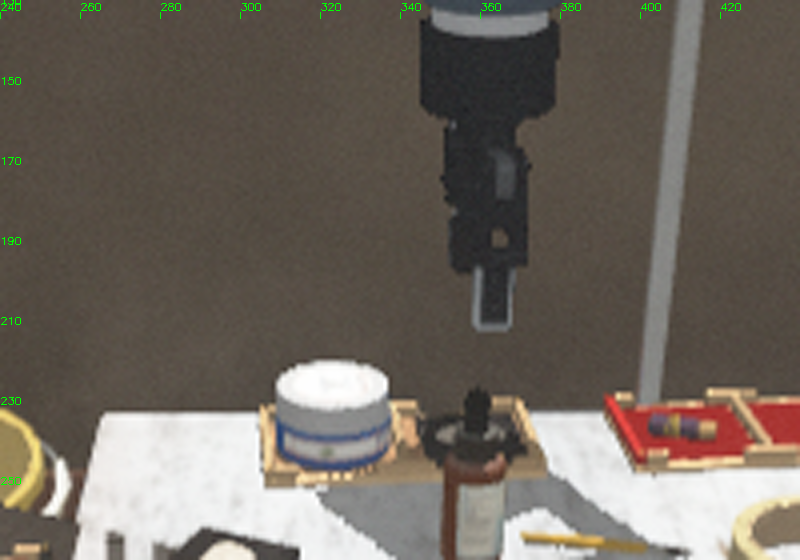

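{"fn": "arm_command", "kwargs": {"targets": [[0.002, 0.0025, 0.01, 0, 0, 0], [0, 0, 0.015, 0, 0, 0], [0, 0, 0.015, 0, 0, 0], [0, 0, 0.015, 0, 0, 0], [0, 0, 0.01, 0, 0, 0], [0, 0, 0.007, 0, 0, 0], [0, 0, 0.004, 0, 0, 0], [0, 0, 0.002, 0, 0, 0], [0, 0, 0, 0, 0, 0]], "fingers": 0.07}}

```text
clock: 3.22
eef_pos: [503.2, -67.7, 9.2]
tcp_rot: [3.142, 0.0, -0.668]
contact_force: [-0.5, 0.4, 0.1]
opening: 0.822
```

{"fn": "arm_command", "kwargs": {"targets": [[0, 0, 0.003, 0, 0, 0], [0, 0, 0.003, 0, 0, 0], [0, 0, 0.001, 0, 0, 0], [0, 0, 0, 0, 0, 0]]}}

```text
clock: 3.55
eef_pos: [503.2, -67.3, 2.2]
tcp_rot: [3.142, 0.0, -0.668]
contact_force: [0.7, -0.0, -0.1]
opening: 0.82
```

{"fn": "arm_command", "kwargs": {"targets": [[0, 0, 0, 0, 0, 0], [0, 0, 0, 0, 0, 0], [0, 0, 0, 0, 0, 0], [0, 0, 0, 0, 0, 0], [0, 0, 0, 0, 0, 0], [0, 0, 0, 0, 0, 0]], "fingers": 0.05}}

```text
clock: 4.05
eef_pos: [503.4, -67.3, 2.8]
tcp_rot: [-3.141, -0.0, -0.668]
contact_force: [-1.0, 1.0, 5.3]
opening: 0.683
```

```bash
python3 pl.py bb 1; python3 - <<'E'
from h import *
from rig import r
g=r.grab_frame("scene"); crop(g["image"],270,180,160,90,5,"d3")
E
```

```text
t 4.05 at [503.4 -67.3   2.8] rpy [-3.1415e+00 -2.0000e-04 -6.6780e-01] op 0.683 F [-1.   1.   5.3]
-> [503.9 -64.6   1.  -38. ] turn rz -0.0045 | now-frame [-1.3 -2.5  1.8] | after turn dx,dy -1.3 -2.5
```

View pics/d3.png

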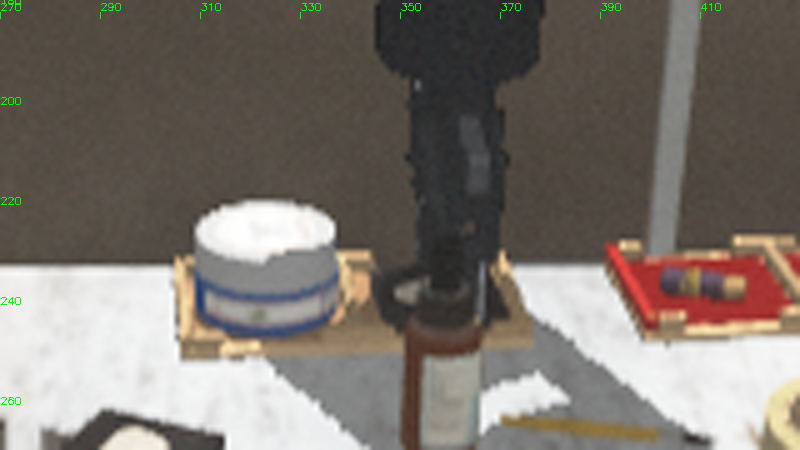

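{"fn": "arm_command", "kwargs": {"targets": [[0, 0, -0.003, 0, 0, 0], [0, 0, -0.008, 0, 0, 0], [0, 0, -0.015, 0, 0, 0], [0, 0, -0.02, 0, 0, 0], [0, 0, -0.03, 0, 0, 0], [0, 0, -0.02, 0, 0, 0], [0, 0, 0, 0, 0, 0]]}}

```text
clock: 4.68
eef_pos: [505.9, -67.7, 102.7]
tcp_rot: [-3.138, -0.006, -0.668]
contact_force: [0.6, 0.2, 0.9]
opening: 0.68
```

```bash
python3 pl.py b+ 90; python3 - <<'E'
from h import *
from rig import r
g=r.grab_frame("scene"); crop(g["image"],270,160,160,100,5,"d4")
E
```

```text
t 4.6833 at [505.9 -67.7 102.7] rpy [-3.1382 -0.0058 -0.668 ] op 0.68 F [0.6 0.2 0.9]
-> [607.5 321.8  90.  -39.6] turn rz 0.0232 | now-frame [-161.6 -368.7   13. ] | after turn dx,dy -170.0 -364.9
```

View pics/d4.png

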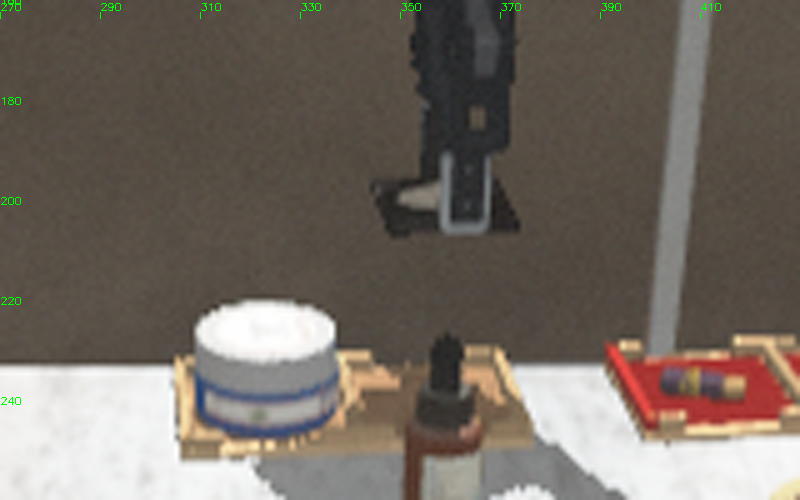

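{"fn": "arm_command", "kwargs": {"targets": [[0, 0, 0, 0, 0, 0.023], [-0.008, -0.015, 0, 0, 0, 0], [-0.014, -0.03, 0, 0, 0, 0], [-0.014, -0.03, 0, 0, 0, 0], [-0.014, -0.03, 0, 0, 0, 0], [-0.014, -0.03, 0, 0, 0, 0], [-0.014, -0.03, 0, 0, 0, 0], [-0.014, -0.03, 0, 0, 0, 0], [-0.014, -0.03, 0, 0, 0, 0], [-0.014, -0.03, 0, 0, 0, 0], [-0.014, -0.03, 0, 0, 0, 0], [-0.014, -0.03, 0, 0, 0, 0], [-0.014, -0.03, 0, 0, 0, 0], [-0.008, -0.015, 0, 0, 0, 0], [0, 0, 0.01, 0, 0, 0], [0, 0, 0.02, 0, 0, 0], [0, 0, 0.01, 0, 0, 0], [0, 0, 0, 0, 0, 0], [0, 0, 0, 0, 0, 0]]}}

```text
clock: 6.32
eef_pos: [600.6, 317.1, 56.7]
tcp_rot: [3.138, 0.001, -0.692]
contact_force: [-0.1, -0.4, 0.4]
opening: 0.678
```

```bash
python3 pl.py b+ 4; python3 - <<'E'
from h import *
from rig import r
f=r.grab_frame("top"); crop(f["image"],120,100,150,110,5,"d5")
g=r.grab_frame("scene"); crop(g["image"],140,180,160,110,5,"d6")
E
```

```text
t 6.3167 at [600.6 317.1  56.7] rpy [ 3.1385e+00  1.2000e-03 -6.9200e-01] op 0.678 F [-0.1 -0.4  0.4]
-> [607.5 321.8   4.  -39.6] turn rz -0.0008 | now-frame [ 2.4 -8.2 52.7] | after turn dx,dy 2.3 -8.0
```

View pics/d5.png

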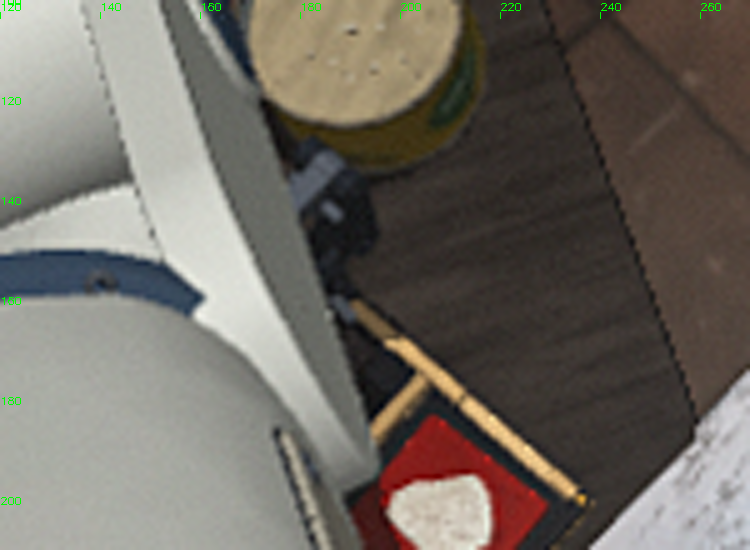

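View pics/d6.png

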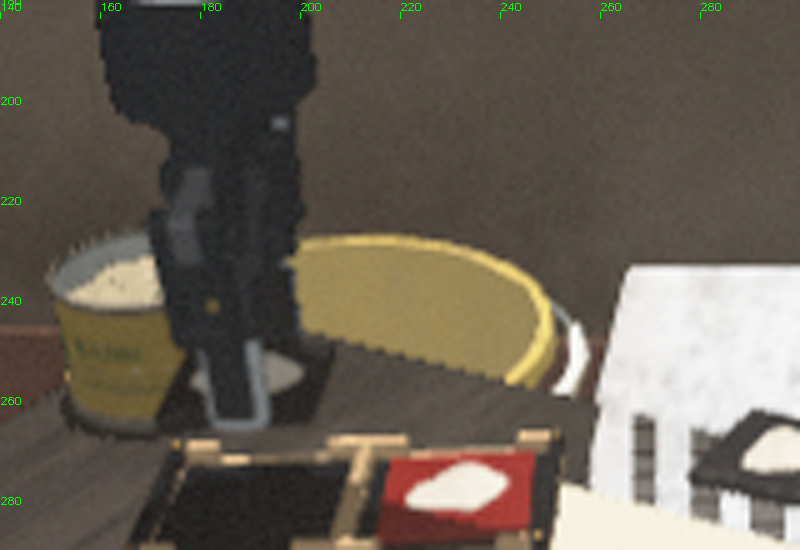

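{"fn": "arm_command", "kwargs": {"targets": [[0.0024, -0.005, 0.005, 0, 0, 0], [0, 0, 0.01, 0, 0, 0], [0, 0, 0.01, 0, 0, 0], [0, 0, 0.008, 0, 0, 0], [0, 0, 0.004, 0, 0, 0], [0, 0, 0, 0, 0, 0], [0, 0, 0, 0, 0, 0], [0, 0, 0, 0, 0, 0]]}}

```text
clock: 7.08
eef_pos: [606.9, 320.8, 21.5]
tcp_rot: [-3.141, -0.0, -0.691]
contact_force: [0.4, -0.6, -0.1]
opening: 0.681
```

```bash
python3 pl.py b+ 4; python3 - <<'E'
from h import *
from rig import r
g=r.grab_frame("scene"); crop(g["image"],140,220,160,90,5,"d7")
E
```

```text
t 7.0833 at [606.9 320.8  21.5] rpy [-3.1413e+00 -1.0000e-04 -6.9100e-01] op 0.681 F [ 0.4 -0.6 -0.1]
-> [607.5 321.8   4.  -39.6] turn rz 0.0001 | now-frame [-0.2 -1.2 17.5] | after turn dx,dy -0.2 -1.2
```

View pics/d7.png

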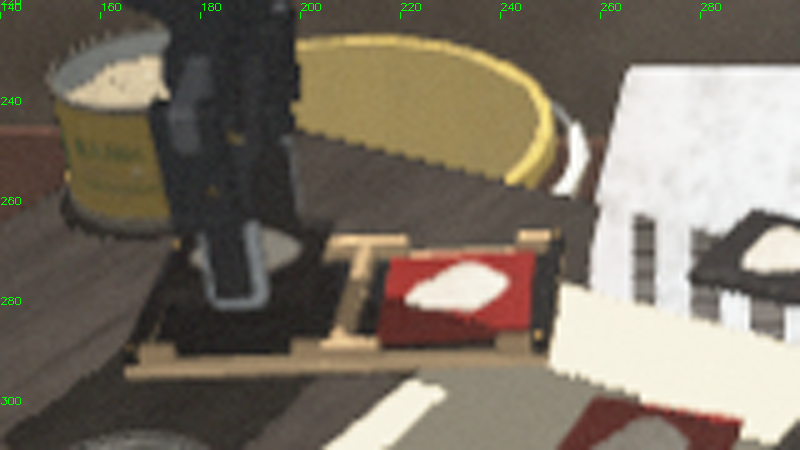

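{"fn": "arm_command", "kwargs": {"targets": [[0, 0.002, 0.004, 0, 0, 0], [0, 0, 0.005, 0, 0, 0], [0, 0, 0.004, 0, 0, 0], [0, 0, 0.003, 0, 0, 0], [0, 0, 0.001, 0, 0, 0], [0, 0, 0, 0, 0, 0], [0, 0, 0, 0, 0, 0]]}}

```text
clock: 7.72
eef_pos: [605.4, 319.2, 4.2]
tcp_rot: [3.141, 0.0, -0.691]
contact_force: [-0.4, -0.5, -0.6]
opening: 0.677
```

```bash
python3 pl.py b+ 4; python3 - <<'E'
from h import *
from rig import r
g=r.grab_frame("scene"); crop(g["image"],140,220,160,90,5,"d8")
E
```

```text
t 7.7167 at [605.4 319.2   4.2] rpy [ 3.1415e+00  1.0000e-04 -6.9090e-01] op 0.677 F [-0.4 -0.5 -0.6]
-> [607.5 321.8   4.  -39.6] turn rz 0.0002 | now-frame [-0.1 -3.3  0.2] | after turn dx,dy -0.1 -3.3
```

View pics/d8.png

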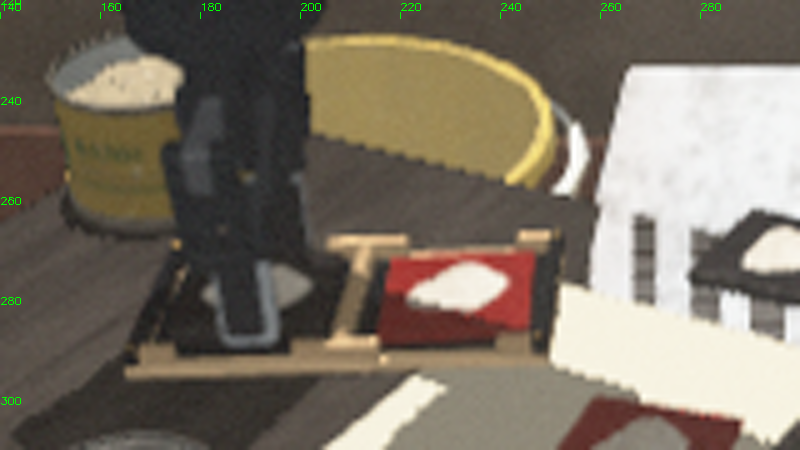

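{"fn": "arm_command", "kwargs": {"targets": [[0, 0, 0.0005, 0, 0, 0], [0, 0, 0, 0, 0, 0], [0, 0, 0, 0, 0, 0], [0, 0, 0, 0, 0, 0], [0, 0, -0.01, 0, 0, 0], [0, 0, -0.02, 0, 0, 0], [0, 0, -0.03, 0, 0, 0], [0, 0, -0.02, 0, 0, 0], [0, 0, -0.01, 0, 0, 0], [0, 0, 0, 0, 0, 0], [0, 0, 0, 0, 0, 0]], "fingers": 0.08}}

```text
clock: 8.68
eef_pos: [605.5, 319.2, 94.1]
tcp_rot: [-3.141, -0.0, -0.691]
contact_force: [-0.8, -0.4, -0.2]
opening: 0.94
```

```bash
python3 pl.py 425.7,-170.1,-63.6 90; python3 - <<'E'
from h import *
from rig import r
g=r.grab_frame("scene"); crop(g["image"],140,200,160,110,5,"d9")
E
```

```text
t 8.6833 at [605.5 319.2  94.1] rpy [-3.1409e+00 -3.0000e-04 -6.9100e-01] op 0.94 F [-0.8 -0.4 -0.2]
-> [ 425.7 -170.1   90.   -63.6] turn rz 0.419 | now-frame [173.3 491.6   3.8] | after turn dx,dy 358.3 378.6
```

View pics/d9.png

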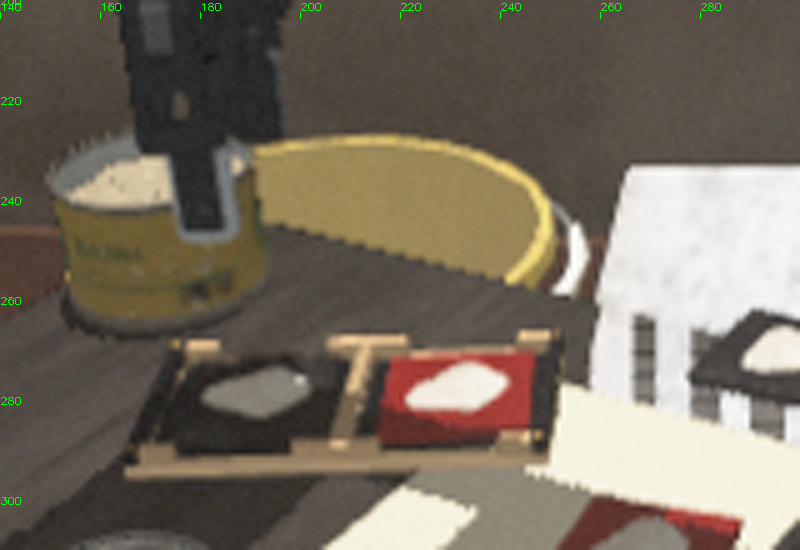

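```bash
python3 pl.py rb 9
```

```text
t 8.7333 at [604.8 318.8  93. ] rpy [ 3.1405e+00  5.0000e-04 -6.9100e-01] op 0.939 F [-0.  -1.1 -0.4]
-> [554.5 258.2   9.  -38. ] turn rz -0.0278 | now-frame [-0.1 78.7 84. ] | after turn dx,dy -2.3 78.7
```

{"fn": "arm_command", "kwargs": {"targets": [[-0.001, 0.019, 0, 0, 0, -0.028], [0, 0.03, 0, 0, 0, 0], [0, 0.02, 0.01, 0, 0, 0], [-0.001, 0.01, 0.02, 0, 0, 0], [0, 0, 0.02, 0, 0, 0], [0, 0, 0.018, 0, 0, 0], [0, 0, 0.01, 0, 0, 0], [0, 0, 0.005, 0, 0, 0], [0, 0, 0, 0, 0, 0], [0, 0, 0, 0, 0, 0], [0, 0, 0, 0, 0, 0]], "fingers": 0.074}}

```text
clock: 9.65
eef_pos: [555.4, 258.8, 11.5]
tcp_rot: [-3.141, -0.0, -0.663]
contact_force: [0.5, 0.2, -0.3]
opening: 0.871
```

```bash
python3 pl.py rb 3.0
```

```text
t 9.65 at [555.4 258.8  11.5] rpy [-3.1407e+00 -5.0000e-04 -6.6280e-01] op 0.871 F [ 0.5  0.2 -0.3]
-> [554.5 258.2   3.  -38. ] turn rz 0.0004 | now-frame [-0.3  1.   8.5] | after turn dx,dy -0.3 1.0
```

{"fn": "arm_command", "kwargs": {"targets": [[0, 0.001, 0.003, 0, 0, 0], [0, 0, 0.003, 0, 0, 0], [0, 0, 0.002, 0, 0, 0], [0, 0, 0, 0, 0, 0], [0, 0, 0, 0, 0, 0]]}}

```text
clock: 10.07
eef_pos: [554.1, 257.6, 2.7]
tcp_rot: [3.141, 0.0, -0.663]
contact_force: [-0.6, -0.2, -0.2]
opening: 0.867
```

{"fn": "arm_command", "kwargs": {"targets": [[0, 0, 0, 0, 0, 0], [0, 0, 0, 0, 0, 0], [0, 0, 0, 0, 0, 0], [0, 0, 0, 0, 0, 0], [0, 0, 0, 0, 0, 0], [0, 0, 0, 0, 0, 0]], "fingers": 0.05}}

```text
clock: 10.57
eef_pos: [554.3, 257.7, 3.3]
tcp_rot: [-3.141, -0.0, -0.663]
contact_force: [-1.2, -1.2, 5.0]
opening: 0.68
```

{"fn": "arm_command", "kwargs": {"targets": [[0, 0, -0.003, 0, 0, 0], [0, 0, -0.008, 0, 0, 0], [0, 0, -0.015, 0, 0, 0], [0, 0, -0.025, 0, 0, 0], [0, 0, -0.03, 0, 0, 0], [0, 0, -0.03, 0, 0, 0], [0, 0, -0.02, 0, 0, 0], [0, 0, 0, 0, 0, 0], [0, 0, 0, 0, 0, 0]]}}

```text
clock: 11.32
eef_pos: [555.0, 258.0, 135.4]
tcp_rot: [-3.139, -0.001, -0.663]
contact_force: [0.0, 0.3, -0.9]
opening: 0.676
```

```bash
python3 pl.py r- 100; python3 - <<'E'
from h import *
from rig import r
g=r.grab_frame("scene"); crop(g["image"],140,160,160,120,5,"e1")
E
```

```text
t 11.3167 at [555.  258.  135.4] rpy [-3.1389e+00 -1.4000e-03 -6.6310e-01] op 0.676 F [ 0.   0.3 -0.9]
-> [ 376.3 -238.1  100.   -37.5] turn rz -0.0086 | now-frame [164.6 501.1  34.3] | after turn dx,dy 160.3 502.4
```

View pics/e1.png

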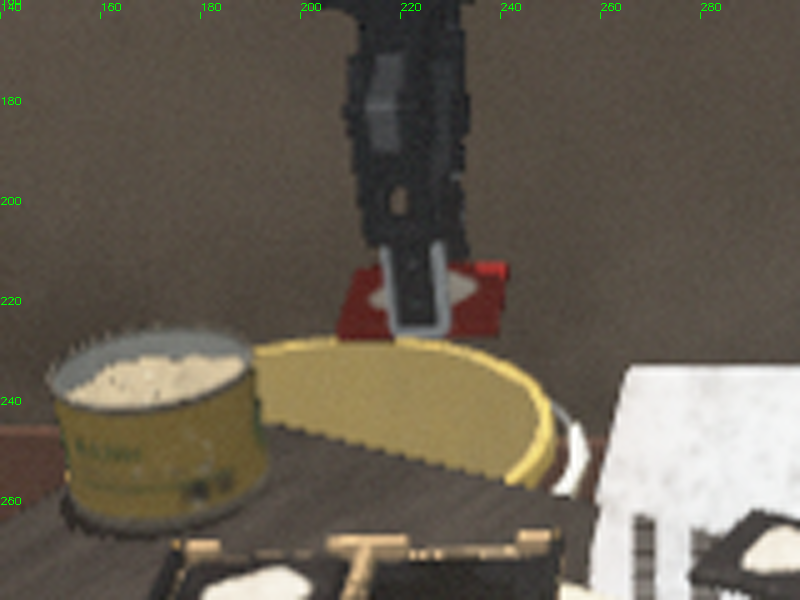

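{"fn": "arm_command", "kwargs": {"targets": [[0.004, 0.016, 0, 0, 0, -0.009], [0.0095, 0.0295, 0, 0, 0, 0], [0.0095, 0.0295, 0, 0, 0, 0], [0.0095, 0.0295, 0, 0, 0, 0], [0.0095, 0.0295, 0, 0, 0, 0], [0.0095, 0.0295, 0, 0, 0, 0], [0.0095, 0.0295, 0, 0, 0, 0], [0.0095, 0.0295, 0, 0, 0, 0], [0.0095, 0.0295, 0, 0, 0, 0], [0.0095, 0.0295, 0, 0, 0, 0], [0.0095, 0.0295, 0, 0, 0, 0], [0.0095, 0.0295, 0, 0, 0, 0], [0.0095, 0.0295, 0, 0, 0, 0], [0.0095, 0.0295, 0.01, 0, 0, 0], [0.0095, 0.0295, 0.01, 0, 0, 0], [0.0095, 0.0295, 0.01, 0, 0, 0], [0.0095, 0.0295, 0.01, 0, 0, 0], [0.004, 0.016, 0.01, 0, 0, 0], [0, 0, 0, 0, 0, 0], [0, 0, 0, 0, 0, 0]]}}

```text
clock: 13.03
eef_pos: [372.9, -239.4, 82.3]
tcp_rot: [3.141, 0.004, -0.656]
contact_force: [0.9, 1.3, -0.2]
opening: 0.68
```

{"fn": "arm_command", "kwargs": {"targets": [[0, 0, 0.01, 0, 0, 0], [0, 0, 0.02, 0, 0, 0], [0, 0, 0.015, 0, 0, 0], [0, 0, 0.005, 0, 0, 0], [0, 0, 0, 0, 0, 0], [0, 0, 0, 0, 0, 0]]}}

```text
clock: 13.53
eef_pos: [374.6, -238.9, 33.8]
tcp_rot: [3.142, 0.001, -0.653]
contact_force: [-0.4, 0.1, -0.4]
opening: 0.677
```

```bash
python3 pl.py r- 4; python3 - <<'E'
from h import *
from rig import r
f=r.grab_frame("top"); crop(f["image"],390,220,150,120,5,"e2")
g=r.grab_frame("scene"); crop(g["image"],360,180,150,90,5,"e3")
E
```

```text
t 13.5333 at [ 374.6 -238.9   33.8] rpy [ 3.1416e+00  7.0000e-04 -6.5290e-01] op 0.677 F [-0.4  0.1 -0.4]
-> [ 376.3 -238.1    4.   -37.5] turn rz 0.0016 | now-frame [ 0.9 -1.7 29.8] | after turn dx,dy 0.9 -1.7
```

View pics/e2.png

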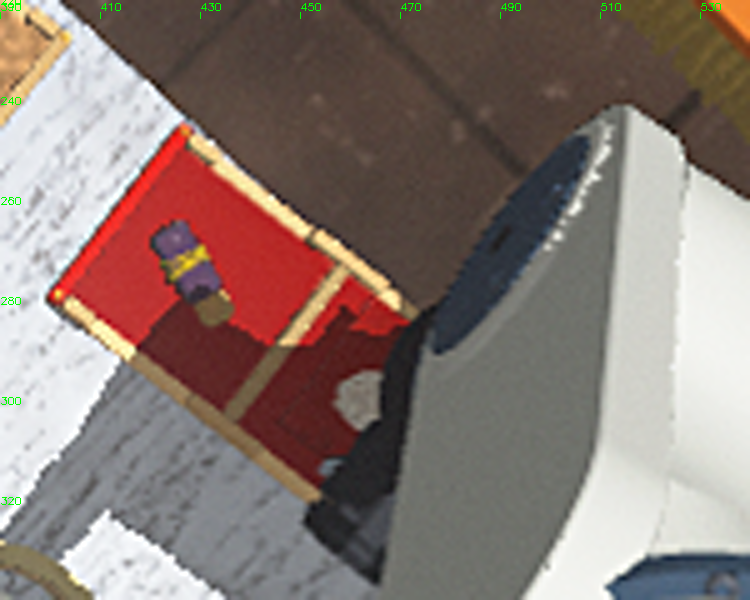

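View pics/e3.png

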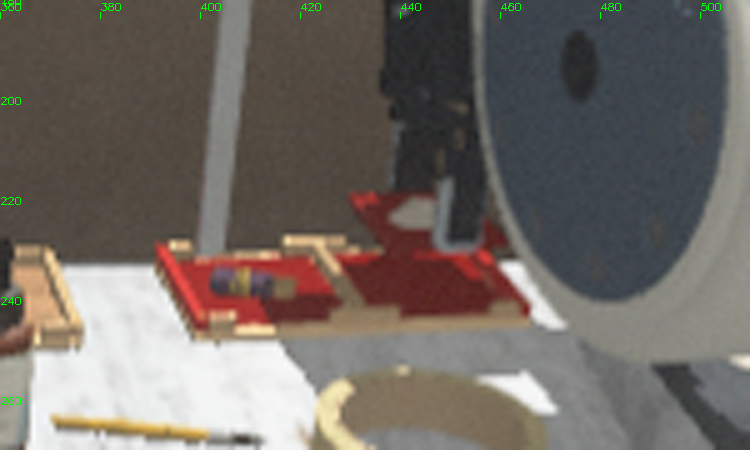

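{"fn": "arm_command", "kwargs": {"targets": [[0.001, 0, 0.006, 0, 0, 0], [0, 0, 0.01, 0, 0, 0], [0, 0, 0.006, 0, 0, 0], [0, 0, 0.004, 0, 0, 0], [0, 0, 0.002, 0, 0, 0], [0, 0, 0, 0, 0, 0], [0, 0, 0, 0, 0, 0], [0, 0, 0, 0, 0, 0]]}}

```text
clock: 14.3
eef_pos: [375.3, -240.3, 5.9]
tcp_rot: [-3.142, -0.0, -0.654]
contact_force: [0.4, -0.3, -0.6]
opening: 0.682
```

```bash
python3 pl.py r- 4; python3 - <<'E'
from h import *
from rig import r
f=r.grab_frame("top"); crop(f["image"],390,220,150,120,5,"e4")
g=r.grab_frame("scene"); crop(g["image"],360,180,150,90,5,"e5")
E
```

```text
t 14.3 at [ 375.3 -240.3    5.9] rpy [-3.1416e+00 -1.0000e-04 -6.5400e-01] op 0.682 F [ 0.4 -0.3 -0.6]
-> [ 376.3 -238.1    4.   -37.5] turn rz 0.0005 | now-frame [-0.5 -2.3  1.9] | after turn dx,dy -0.5 -2.3
```

View pics/e4.png

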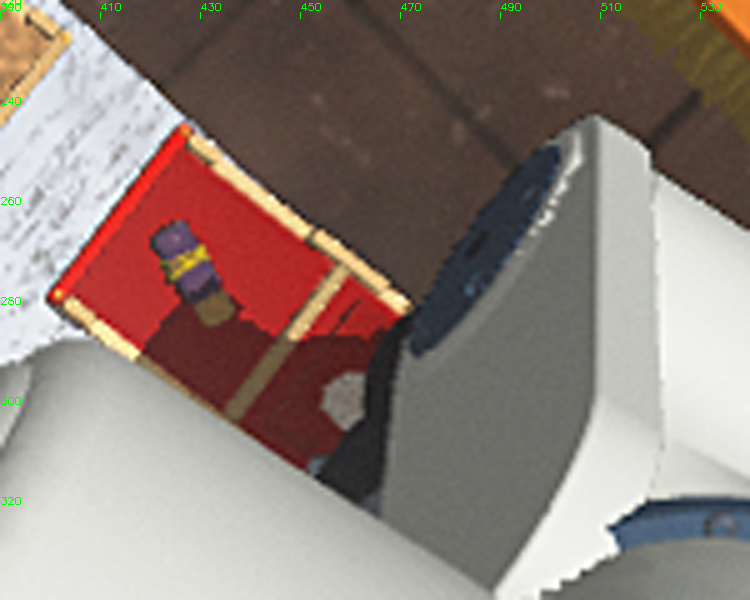

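View pics/e5.png

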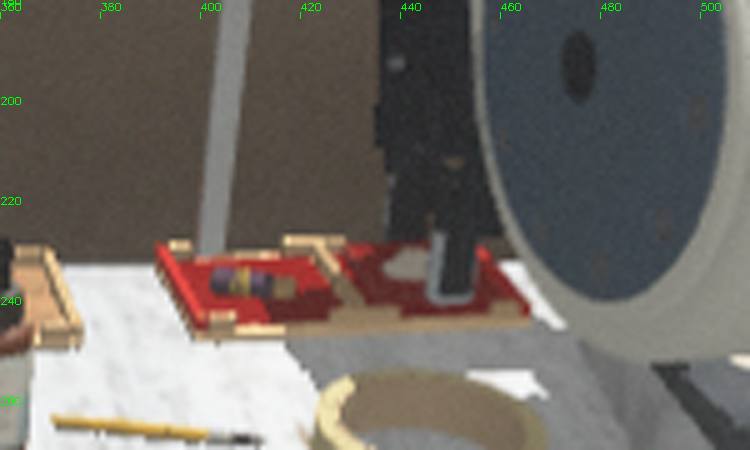

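{"fn": "arm_command", "kwargs": {"targets": [[0, 0, 0.0015, 0, 0, 0], [0, 0, 0, 0, 0, 0], [0, 0, 0, 0, 0, 0], [0, 0, 0, 0, 0, 0]]}}

```text
clock: 14.73
eef_pos: [375.3, -240.2, 4.3]
tcp_rot: [-3.142, -0.0, -0.654]
contact_force: [-0.5, 0.1, -0.9]
opening: 0.674
```

{"fn": "arm_command", "kwargs": {"targets": [[0, 0, 0, 0, 0, 0], [0, 0, 0, 0, 0, 0], [0, 0, 0, 0, 0, 0], [0, 0, 0, 0, 0, 0], [0, 0, -0.01, 0, 0, 0], [0, 0, -0.02, 0, 0, 0], [0, 0, -0.02, 0, 0, 0], [0, 0, -0.01, 0, 0, 0], [0, 0, 0, 0, 0, 0], [0, 0, 0, 0, 0, 0]], "fingers": 0.08}}

```text
clock: 15.57
eef_pos: [375.6, -240.4, 64.8]
tcp_rot: [-3.141, -0.002, -0.654]
contact_force: [-0.1, -0.3, -0.1]
opening: 0.937
```

```bash
python3 pl.py 425.7,-170.1,-63.6 60; python3 - <<'E'
from h import *
from rig import r
f=r.grab_frame("top"); crop(f["image"],390,220,150,120,5,"e6")
E
```

```text
t 15.5667 at [ 375.6 -240.4   64.8] rpy [-3.1414e+00 -1.8000e-03 -6.5400e-01] op 0.937 F [-0.1 -0.3 -0.1]
-> [ 425.7 -170.1   60.   -63.6] turn rz 0.456 | now-frame [ -3.1 -86.3   4.8] | after turn dx,dy -40.7 -76.1
```

View pics/e6.png

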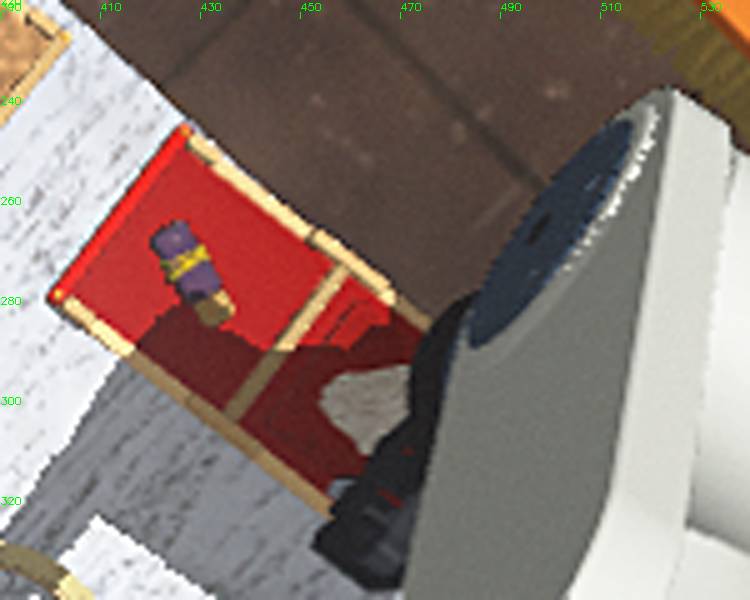

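{"fn": "arm_command", "kwargs": {"targets": [[0, 0, 0, 0, 0, 0.114], [0, 0, 0, 0, 0, 0.114], [0, 0, 0, 0, 0, 0.114], [0, 0, 0, 0, 0, 0.114], [-0.01, -0.02, 0, 0, 0, 0], [-0.016, -0.03, 0, 0, 0, 0], [-0.01, -0.018, 0, 0, 0, 0], [-0.0047, -0.0081, 0, 0, 0, 0], [0, 0, 0, 0, 0, 0], [0, 0, 0, 0, 0, 0]], "fingers": 0.032}}

```text
clock: 16.45
eef_pos: [424.6, -169.7, 63.6]
tcp_rot: [3.14, 0.001, -1.108]
contact_force: [1.2, -0.6, 0.3]
opening: 0.374
```

```bash
python3 pl.py 425.7,-170.1,-63.6 8; python3 - <<'E'
from h import *
from rig import r
g=r.grab_frame("scene"); crop(g["image"],360,170,150,100,5,"e7")
print(w2p(g,[[425.7,-170.1,12]]))
E
```

```text
t 16.45 at [ 424.6 -169.7   63.6] rpy [ 3.1404e+00  1.0000e-03 -1.1084e+00] op 0.374 F [ 1.2 -0.6  0.3]
-> [ 425.7 -170.1    8.   -63.6] turn rz 0.0016 | now-frame [ 0.9 -0.9 55.6] | after turn dx,dy 0.8 -0.8
[[410.71715381 235.13038431]]
```

View pics/e7.png

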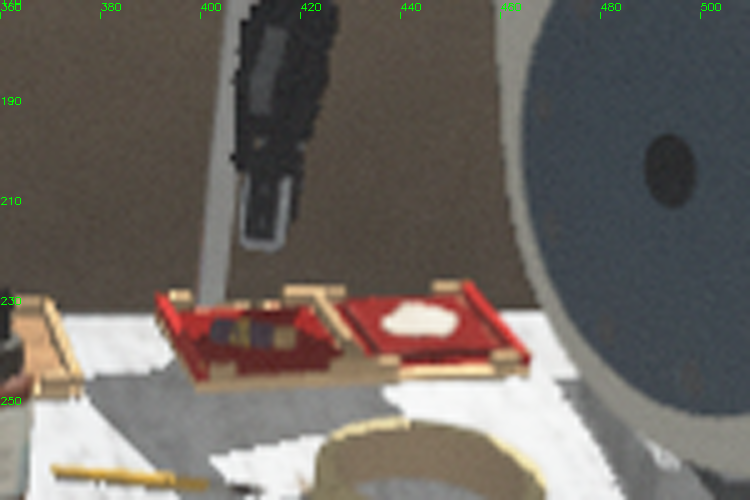

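{"fn": "arm_command", "kwargs": {"targets": [[0.001, -0.001, 0.008, 0, 0, 0], [0, 0, 0.014, 0, 0, 0], [0, 0, 0.014, 0, 0, 0], [0, 0, 0.01, 0, 0, 0], [0, 0, 0.005, 0, 0, 0], [0, 0, 0.002, 0, 0, 0], [0, 0, 0, 0, 0, 0], [0, 0, 0, 0, 0, 0]]}}

```text
clock: 17.17
eef_pos: [426.8, -170.6, 11.5]
tcp_rot: [-3.141, -0.0, -1.11]
contact_force: [-0.5, -0.3, -0.5]
opening: 0.373
```

```bash
python3 pl.py 425.7,-170.1,-63.6 8; python3 - <<'E'
from h import *
from rig import r
g=r.grab_frame("scene"); crop(g["image"],360,190,130,80,6,"e8")
E
```

```text
t 17.1667 at [ 426.8 -170.6   11.5] rpy [-3.1415e+00 -2.0000e-04 -1.1102e+00] op 0.373 F [-0.5 -0.3 -0.5]
-> [ 425.7 -170.1    8.   -63.6] turn rz -0.0002 | now-frame [-0.9  0.7  3.5] | after turn dx,dy -0.9 0.7
```

View pics/e8.png

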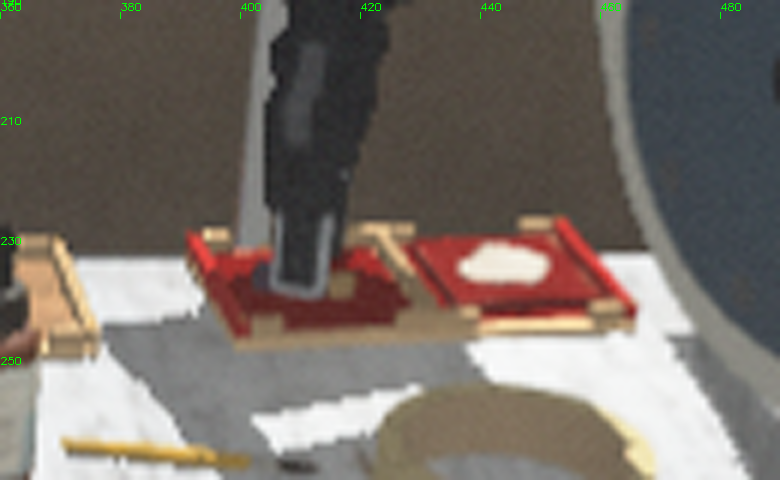

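{"fn": "arm_command", "kwargs": {"targets": [[0, 0, 0.002, 0, 0, 0], [0, 0, 0.002, 0, 0, 0], [0, 0, 0, 0, 0, 0], [0, 0, 0, 0, 0, 0]]}}

```text
clock: 17.55
eef_pos: [426.7, -170.3, 7.3]
tcp_rot: [-3.142, 0.0, -1.11]
contact_force: [-0.4, 0.6, -0.4]
opening: 0.375
```

{"fn": "arm_command", "kwargs": {"targets": [[0, 0, 0, 0, 0, 0], [0, 0, 0, 0, 0, 0], [0, 0, 0, 0, 0, 0], [0, 0, 0, 0, 0, 0], [0, 0, 0, 0, 0, 0], [0, 0, 0, 0, 0, 0]], "fingers": 0.005}}

```text
clock: 18.05
eef_pos: [426.7, -170.4, 7.5]
tcp_rot: [-3.141, -0.0, -1.11]
contact_force: [-0.7, 1.3, 4.8]
opening: 0.162
```

{"fn": "arm_command", "kwargs": {"targets": [[0, 0, -0.003, 0, 0, 0], [0, 0, -0.008, 0, 0, 0], [0, 0, -0.015, 0, 0, 0], [0, 0, -0.02, 0, 0, 0], [0, 0, -0.015, 0, 0, 0], [0, 0, -0.008, 0, 0, 0], [0, 0, 0, 0, 0, 0], [0, 0, 0, 0, 0, 0]]}}

```text
clock: 18.72
eef_pos: [426.8, -170.4, 76.6]
tcp_rot: [-3.141, -0.001, -1.11]
contact_force: [0.8, 0.1, -0.0]
opening: 0.172
```

```bash
python3 pl.py p- 60; python3 - <<'E'
from h import *
from rig import r
g=r.grab_frame("scene"); crop(g["image"],360,170,130,90,6,"e9")
E
```

```text
t 18.7167 at [ 426.8 -170.4   76.6] rpy [-3.1409e+00 -8.0000e-04 -1.1099e+00] op 0.172 F [ 0.8  0.1 -0. ]
-> [507.6 -64.2  60.  -38.3] turn rz -0.4415 | now-frame [ -59.3 -119.6   16.6] | after turn dx,dy -2.5 -133.4
```

View pics/e9.png

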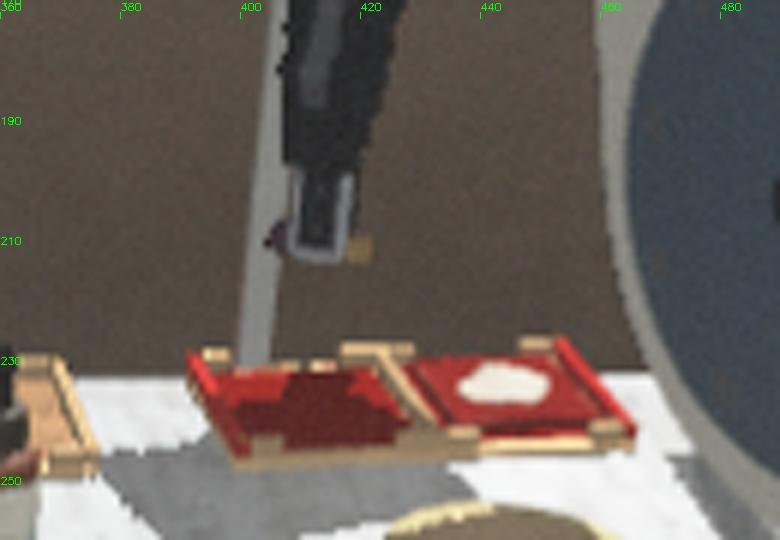

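{"fn": "arm_command", "kwargs": {"targets": [[0, 0, 0, 0, 0, -0.11], [0, 0, 0, 0, 0, -0.11], [0, 0, 0, 0, 0, -0.11], [0, 0, 0, 0, 0, -0.11], [0, -0.015, 0, 0, 0, 0], [-0.001, -0.03, 0, 0, 0, 0], [-0.001, -0.035, 0, 0, 0, 0], [0, -0.03, 0, 0, 0, 0], [0, -0.015, 0.005, 0, 0, 0], [0, -0.008, 0.01, 0, 0, 0], [0, 0, 0.015, 0, 0, 0], [0, 0, 0.01, 0, 0, 0], [0, 0, 0, 0, 0, 0], [0, 0, 0, 0, 0, 0]]}}

```text
clock: 19.93
eef_pos: [506.1, -65.2, 35.1]
tcp_rot: [3.14, 0.003, -0.671]
contact_force: [-0.3, -0.5, -0.2]
opening: 0.164
```

```bash
python3 pl.py p- 8
```

```text
t 19.9333 at [506.1 -65.2  35.1] rpy [ 3.1399e+00  2.7000e-03 -6.7060e-01] op 0.164 F [-0.3 -0.5 -0.2]
-> [507.6 -64.2   8.  -38.3] turn rz -0.0022 | now-frame [ 0.6 -1.8 27.1] | after turn dx,dy 0.5 -1.7
```

{"fn": "arm_command", "kwargs": {"targets": [[0, -0.001, 0.006, 0, 0, 0], [0, 0, 0.008, 0, 0, 0], [0, 0, 0.006, 0, 0, 0], [0, 0, 0.003, 0, 0, 0], [0, 0, 0.002, 0, 0, 0], [0, 0, 0, 0, 0, 0], [0, 0, 0, 0, 0, 0], [0, 0, 0, 0, 0, 0]]}}

```text
clock: 20.6
eef_pos: [508.5, -64.1, 11.5]
tcp_rot: [-3.141, -0.0, -0.67]
contact_force: [-0.5, -0.4, -0.3]
opening: 0.168
```

```bash
python3 pl.py p- 8; python3 - <<'E'
from h import *
from rig import r
g=r.grab_frame("scene"); crop(g["image"],290,180,130,90,6,"g1")
E
```

```text
t 20.6 at [508.5 -64.1  11.5] rpy [-3.1414e+00 -4.0000e-04 -6.6990e-01] op 0.168 F [-0.5 -0.4 -0.3]
-> [507.6 -64.2   8.  -38.3] turn rz -0.0014 | now-frame [-0.6  0.6  3.5] | after turn dx,dy -0.6 0.6
```

View pics/g1.png

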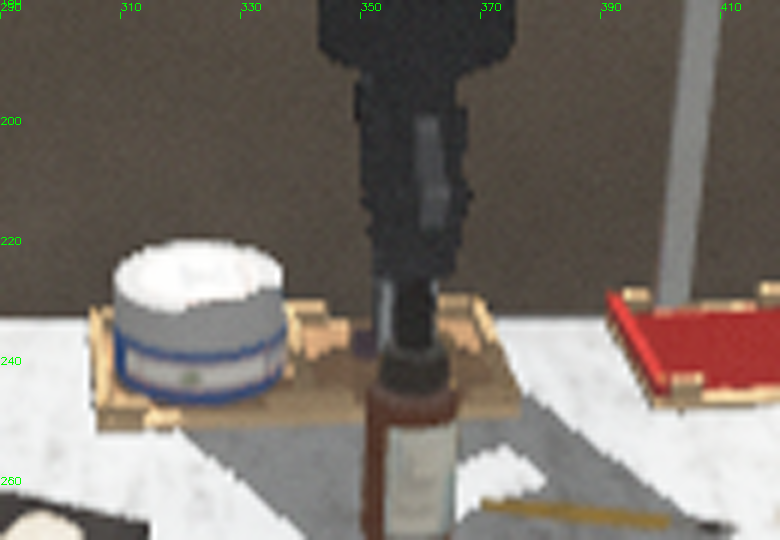

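Lower 3.5 mm, release, rise.

{"fn": "arm_command", "kwargs": {"targets": [[0, 0, 0.002, 0, 0, 0], [0, 0, 0.001, 0, 0, 0], [0, 0, 0, 0, 0, 0], [0, 0, 0, 0, 0, 0]]}}

```text
clock: 20.98
eef_pos: [508.2, -64.1, 8.2]
tcp_rot: [3.142, 0.0, -0.67]
contact_force: [-0.2, 0.3, 0.4]
opening: 0.163
```

{"fn": "arm_command", "kwargs": {"targets": [[0, 0, 0, 0, 0, 0], [0, 0, 0, 0, 0, 0], [0, 0, 0, 0, 0, 0], [0, 0, 0, 0, 0, 0], [0, 0, 0, 0, 0, 0], [0, 0, -0.01, 0, 0, 0], [0, 0, -0.02, 0, 0, 0], [0, 0, -0.03, 0, 0, 0], [0, 0, -0.03, 0, 0, 0], [0, 0, -0.02, 0, 0, 0], [0, 0, -0.01, 0, 0, 0], [0, 0, 0, 0, 0, 0], [0, 0, 0, 0, 0, 0]], "fingers": 0.036}}

```text
clock: 22.07
eef_pos: [508.2, -64.1, 128.4]
tcp_rot: [-3.141, -0.001, -0.67]
contact_force: [-0.1, 0.7, 0.0]
opening: 0.421
```

```bash
python3 pl.py ba 80; python3 - <<'E'
from h import *
from rig import r
g=r.grab_frame("scene"); crop(g["image"],290,180,130,90,6,"g2")
E
```

```text
t 22.0667 at [508.2 -64.1 128.4] rpy [-3.1413e+00 -6.0000e-04 -6.7000e-01] op 0.421 F [-0.1  0.7  0. ]
-> [493.9 134.8  80.  -65.7] turn rz 0.4767 | now-frame [-134.8 -147.    48.3] | after turn dx,dy -187.2 -68.8
```

View pics/g2.png

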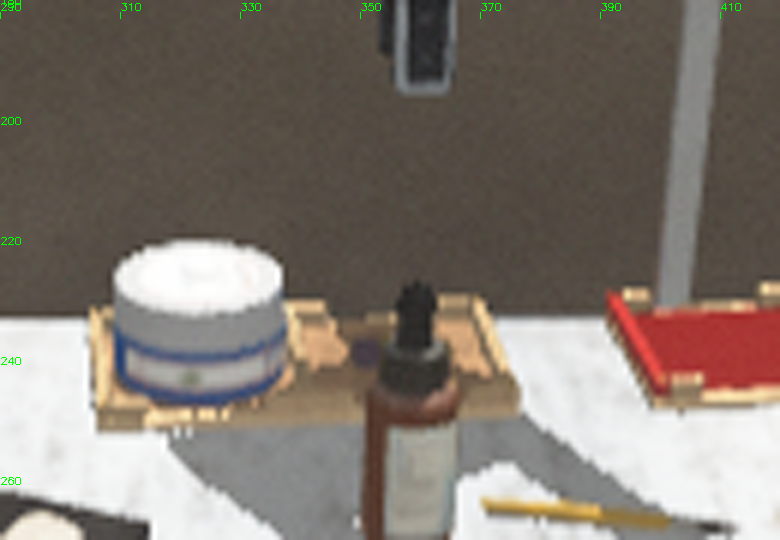

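{"fn": "arm_command", "kwargs": {"targets": [[0, 0, 0, 0, 0, 0.119], [0, 0, 0, 0, 0, 0.119], [0, 0, 0, 0, 0, 0.119], [0, 0, 0, 0, 0, 0.119], [-0.015, -0.005, 0, 0, 0, 0], [-0.033, -0.012, 0, 0, 0, 0], [-0.033, -0.012, 0, 0, 0, 0], [-0.033, -0.012, 0.005, 0, 0, 0], [-0.033, -0.012, 0.01, 0, 0, 0], [-0.025, -0.01, 0.02, 0, 0, 0], [-0.015, -0.006, 0.03, 0, 0, 0], [0, 0, 0.025, 0, 0, 0], [0, 0, 0.015, 0, 0, 0], [0, 0, 0.005, 0, 0, 0], [0, 0, 0, 0, 0, 0], [0, 0, 0, 0, 0, 0]], "fingers": 0.0854}}

```text
clock: 23.45
eef_pos: [493.7, 134.4, 17.8]
tcp_rot: [3.14, 0.0, -1.146]
contact_force: [0.6, -0.2, 0.4]
opening: 1.0
```

```bash
python3 pl.py ba 4; python3 - <<'E'
from h import *
from rig import r
g=r.grab_frame("scene"); crop(g["image"],240,200,150,100,5,"g3")
E
```

```text
t 23.45 at [493.7 134.4  17.8] rpy [ 3.1401e+00  2.0000e-04 -1.1463e+00] op 1.0 F [ 0.6 -0.2  0.4]
-> [493.9 134.8   4.  -65.7] turn rz 0.0003 | now-frame [-0.2 -0.4 13.8] | after turn dx,dy -0.2 -0.3
```

View pics/g3.png

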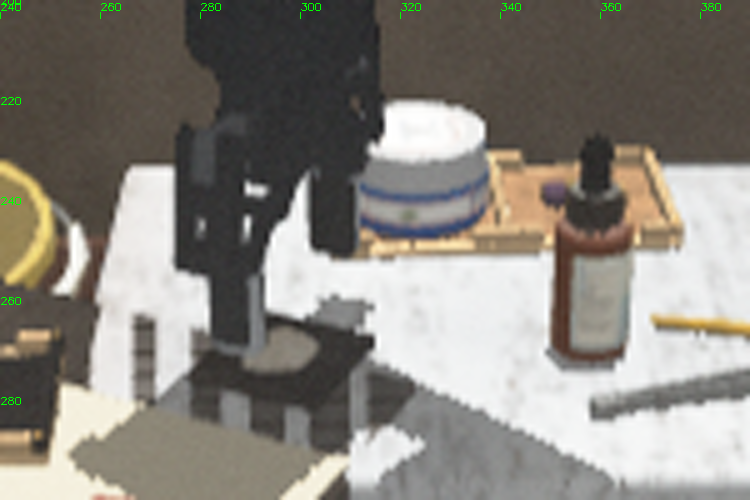

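{"fn": "arm_command", "kwargs": {"targets": [[0, 0, 0.005, 0, 0, 0], [0, 0, 0.005, 0, 0, 0], [0, 0, 0.002, 0, 0, 0], [0, 0, 0, 0, 0, 0], [0, 0, 0, 0, 0, 0]], "fingers": 0.074}}

```text
clock: 23.92
eef_pos: [494.1, 134.7, 6.3]
tcp_rot: [3.142, 0.0, -1.146]
contact_force: [-1.0, -0.6, 0.0]
opening: 0.867
```

{"fn": "arm_command", "kwargs": {"targets": [[0, 0, 0.003, 0, 0, 0], [0, 0, 0.003, 0, 0, 0], [0, 0, 0.002, 0, 0, 0], [0, 0, 0, 0, 0, 0], [0, 0, 0, 0, 0, 0]]}}

```text
clock: 24.33
eef_pos: [493.9, 134.7, -1.9]
tcp_rot: [3.141, 0.0, -1.146]
contact_force: [-0.2, -0.8, -0.2]
opening: 0.865
```

{"fn": "arm_command", "kwargs": {"targets": [[0, 0, 0, 0, 0, 0], [0, 0, 0, 0, 0, 0], [0, 0, 0, 0, 0, 0], [0, 0, 0, 0, 0, 0], [0, 0, 0, 0, 0, 0], [0, 0, 0, 0, 0, 0]], "fingers": 0.05}}

```text
clock: 24.83
eef_pos: [494.1, 134.8, -1.2]
tcp_rot: [-3.141, -0.0, -1.146]
contact_force: [-2.2, -0.4, 6.3]
opening: 0.672
```

{"fn": "arm_command", "kwargs": {"targets": [[0, 0, -0.003, 0, 0, 0], [0, 0, -0.008, 0, 0, 0], [0, 0, -0.015, 0, 0, 0], [0, 0, -0.025, 0, 0, 0], [0, 0, -0.02, 0, 0, 0], [0, 0, -0.01, 0, 0, 0], [0, 0, 0, 0, 0, 0], [0, 0, 0, 0, 0, 0]]}}

```text
clock: 25.5
eef_pos: [494.3, 134.8, 79.6]
tcp_rot: [-3.14, -0.0, -1.146]
contact_force: [0.8, -0.4, 0.4]
opening: 0.679
```

```bash
python3 pl.py b- 60; python3 - <<'E'
from h import *
from rig import r
g=r.grab_frame("scene"); crop(g["image"],240,190,150,100,5,"g4")
f=r.grab_frame("top"); crop(f["image"],200,180,150,110,5,"g5")
E
```

```text
t 25.5 at [494.3 134.8  79.6] rpy [-3.1403e+00 -2.0000e-04 -1.1460e+00] op 0.679 F [ 0.8 -0.4  0.4]
-> [556.5 260.2  60.  -39.6] turn rz -0.4549 | now-frame [ -88.6 -108.3   19.7] | after turn dx,dy -32.0 -136.2
```

View pics/g4.png

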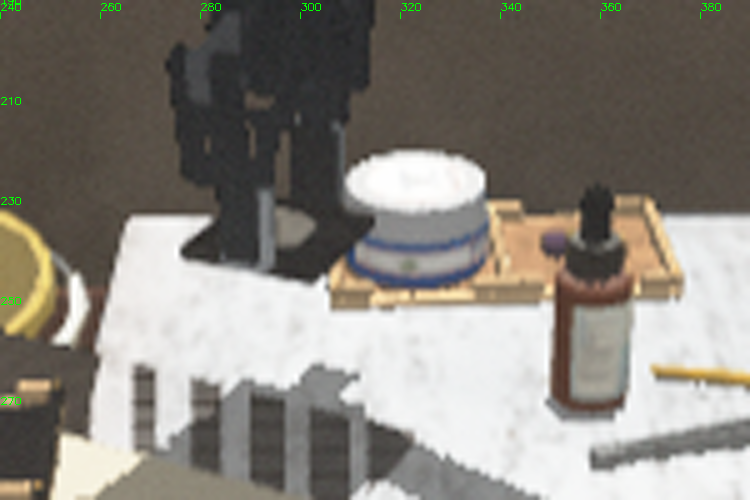

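View pics/g5.png

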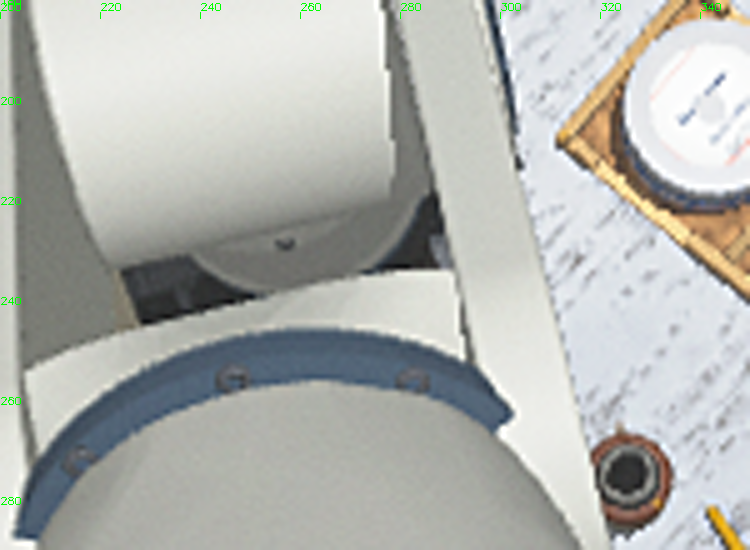

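{"fn": "arm_command", "kwargs": {"targets": [[0, 0, 0, 0, 0, -0.114], [0, 0, 0, 0, 0, -0.114], [0, 0, 0, 0, 0, -0.114], [0, 0, 0, 0, 0, -0.113], [-0.004, -0.015, 0, 0, 0, 0], [-0.008, -0.03, 0, 0, 0, 0], [-0.008, -0.03, 0, 0, 0, 0], [-0.006, -0.03, 0, 0, 0, 0], [-0.004, -0.02, 0, 0, 0, 0], [-0.002, -0.01, 0.01, 0, 0, 0], [0, 0, 0.015, 0, 0, 0], [0, 0, 0.01, 0, 0, 0], [0, 0, 0.005, 0, 0, 0], [0, 0, 0, 0, 0, 0], [0, 0, 0, 0, 0, 0]]}}

```text
clock: 26.85
eef_pos: [554.9, 258.5, 38.7]
tcp_rot: [3.14, 0.001, -0.692]
contact_force: [0.1, 0.3, -0.2]
opening: 0.675
```

```bash
python3 pl.py b- 4; python3 - <<'E'
from h import *
from rig import r
g=r.grab_frame("scene"); crop(g["image"],150,200,150,100,5,"g6")
f=r.grab_frame("top"); crop(f["image"],140,130,150,110,5,"g7")
E
```

```text
t 26.85 at [554.9 258.5  38.7] rpy [ 3.1402e+00  6.0000e-04 -6.9210e-01] op 0.675 F [ 0.1  0.3 -0.2]
-> [556.5 260.2   4.  -39.6] turn rz -0.0009 | now-frame [ 0.2 -2.4 34.7] | after turn dx,dy 0.1 -2.3
```

View pics/g6.png

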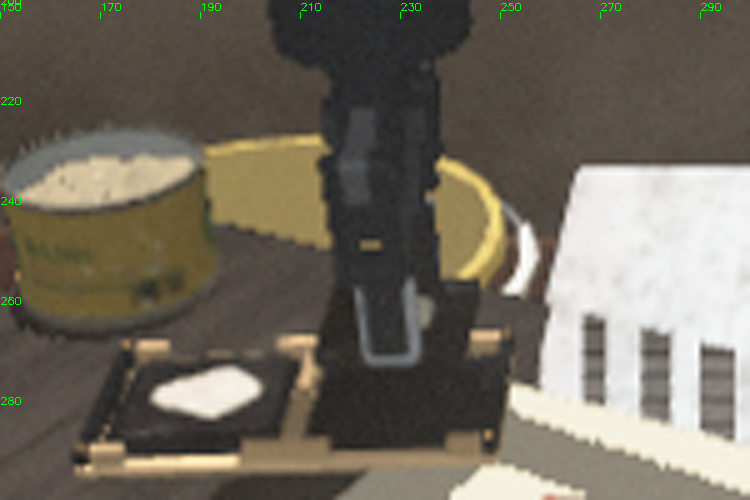

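View pics/g7.png

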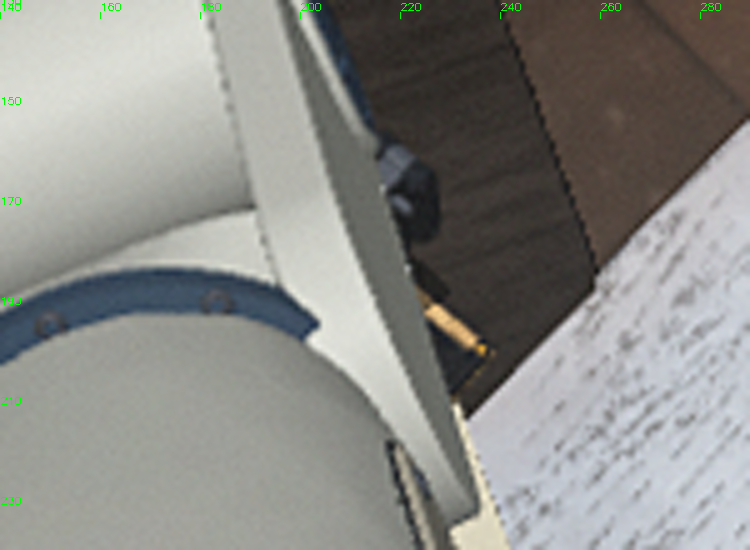

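{"fn": "arm_command", "kwargs": {"targets": [[0, -0.0015, 0.006, 0, 0, 0], [0, 0, 0.01, 0, 0, 0], [0, 0, 0.008, 0, 0, 0], [0, 0, 0.005, 0, 0, 0], [0, 0, 0.002, 0, 0, 0], [0, 0, 0, 0, 0, 0], [0, 0, 0, 0, 0, 0], [0, 0, 0, 0, 0, 0]]}}

```text
clock: 27.62
eef_pos: [556.6, 260.4, 8.5]
tcp_rot: [-3.141, -0.0, -0.691]
contact_force: [-0.2, -0.2, -1.0]
opening: 0.677
```

```bash
python3 pl.py b- 4; python3 - <<'E'
from h import *
from rig import r
g=r.grab_frame("scene"); crop(g["image"],150,220,150,80,5,"g8")
E
```

```text
t 27.6167 at [556.6 260.4   8.5] rpy [-3.1412e+00 -2.0000e-04 -6.9100e-01] op 0.677 F [-0.2 -0.2 -1. ]
-> [556.5 260.2   4.  -39.6] turn rz 0.0002 | now-frame [0.  0.3 4.5] | after turn dx,dy 0.0 0.3
```

View pics/g8.png

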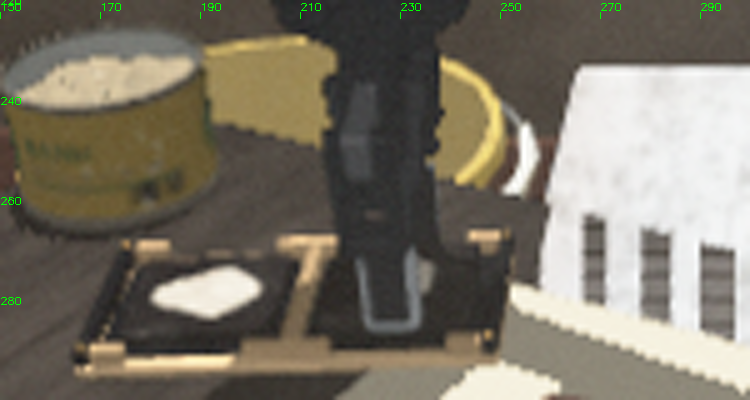

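{"fn": "arm_command", "kwargs": {"targets": [[0, 0.001, 0.002, 0, 0, 0], [0, 0, 0.002, 0, 0, 0], [0, 0, 0, 0, 0, 0], [0, 0, 0, 0, 0, 0], [0, 0, 0, 0, 0, 0]]}}

```text
clock: 28.08
eef_pos: [555.8, 259.5, 4.3]
tcp_rot: [-3.142, -0.0, -0.691]
contact_force: [-0.3, -0.4, -0.5]
opening: 0.676
```

{"fn": "arm_command", "kwargs": {"targets": [[0, 0, 0, 0, 0, 0], [0, 0, 0, 0, 0, 0], [0, 0, 0, 0, 0, 0], [0, 0, 0, 0, 0, 0], [0, 0, -0.01, 0, 0, 0], [0, 0, -0.02, 0, 0, 0], [0, 0, -0.03, 0, 0, 0], [0, 0, -0.02, 0, 0, 0], [0, 0, -0.01, 0, 0, 0], [0, 0, 0, 0, 0, 0], [0, 0, 0, 0, 0, 0]], "fingers": 0.08}}

```text
clock: 29.0
eef_pos: [555.8, 259.6, 94.5]
tcp_rot: [-3.141, -0.0, -0.691]
contact_force: [-0.5, -0.3, -0.1]
opening: 0.935
```

```bash
python3 pl.py ra 60; python3 - <<'E'
from h import *
from rig import r
g=r.grab_frame("scene"); crop(g["image"],150,220,150,110,5,"g9")
E
```

```text
t 29.0 at [555.8 259.6  94.5] rpy [-3.1408e+00 -4.0000e-04 -6.9100e-01] op 0.935 F [-0.5 -0.3 -0.1]
-> [418.9 265.6  60.  -58. ] turn rz 0.3213 | now-frame [-109.4   82.6   34.4] | after turn dx,dy -77.7 112.9
```

View pics/g9.png

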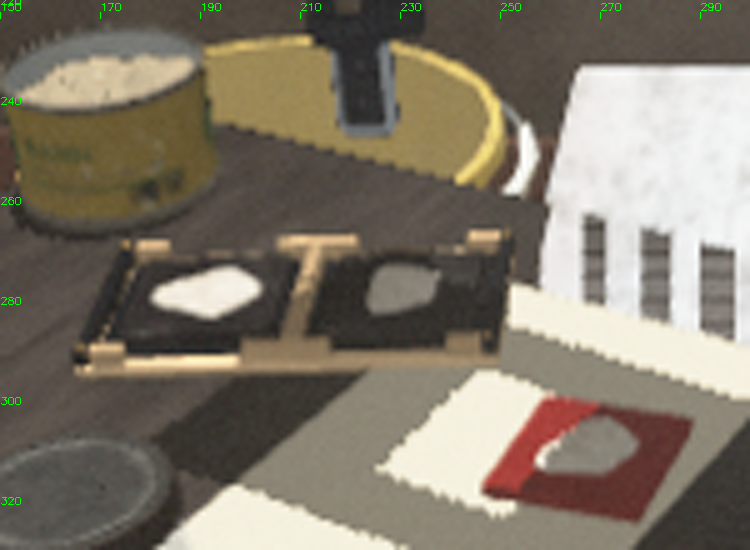

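{"fn": "arm_command", "kwargs": {"targets": [[0, 0, 0, 0, 0, 0.107], [0, 0, 0, 0, 0, 0.107], [0, 0, 0, 0, 0, 0.107], [-0.011, 0.016, 0, 0, 0, 0], [-0.02, 0.03, 0, 0, 0, 0], [-0.02, 0.03, 0, 0, 0, 0], [-0.016, 0.022, 0.005, 0, 0, 0], [-0.01, 0.014, 0.01, 0, 0, 0], [0, 0, 0.02, 0, 0, 0], [0, 0, 0.025, 0, 0, 0], [0, 0, 0.015, 0, 0, 0], [0, 0, 0.005, 0, 0, 0], [0, 0, 0, 0, 0, 0], [0, 0, 0, 0, 0, 0], [0, 0, 0, 0, 0, 0]], "fingers": 0.0854}}

```text
clock: 30.3
eef_pos: [420.4, 265.6, 14.7]
tcp_rot: [-3.141, -0.0, -1.012]
contact_force: [-0.2, 0.4, 0.7]
opening: 0.998
```

```bash
python3 pl.py ra -2; python3 - <<'E'
from h import *
from rig import r
g=r.grab_frame("scene"); crop(g["image"],190,220,150,110,5,"i1")
E
```

```text
t 30.3 at [420.4 265.6  14.7] rpy [-3.1411 -0.     -1.0121] op 0.998 F [-0.2  0.4  0.7]
-> [418.9 265.6  -2.  -58. ] turn rz 0.0002 | now-frame [-0.8  1.2 16.7] | after turn dx,dy -0.8 1.2
```

View pics/i1.png

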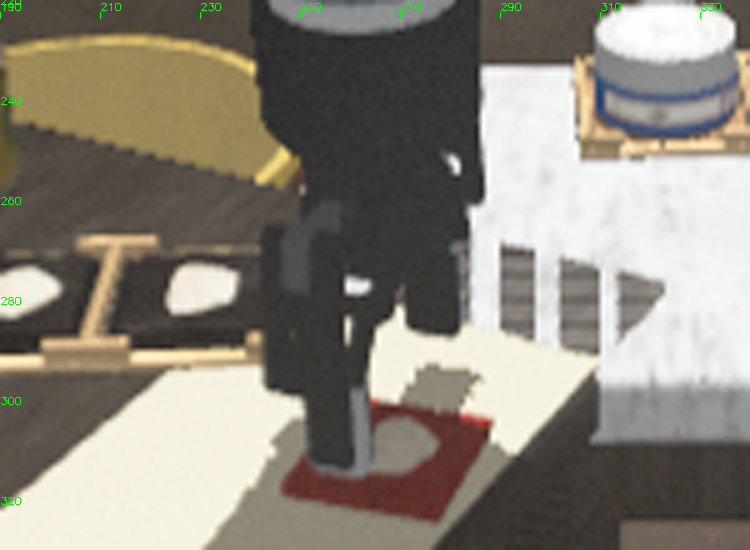

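{"fn": "arm_command", "kwargs": {"targets": [[-0.0005, 0.001, 0.004, 0, 0, 0], [0, 0, 0.005, 0, 0, 0], [0, 0, 0.004, 0, 0, 0], [0, 0, 0.002, 0, 0, 0], [0, 0, 0.001, 0, 0, 0], [0, 0, 0, 0, 0, 0], [0, 0, 0, 0, 0, 0]], "fingers": 0.074}}

```text
clock: 30.93
eef_pos: [418.9, 265.3, -1.8]
tcp_rot: [3.141, 0.0, -1.012]
contact_force: [0.3, -0.7, -0.5]
opening: 0.863
```

{"fn": "arm_command", "kwargs": {"targets": [[0, 0, 0, 0, 0, 0], [0, 0, 0, 0, 0, 0], [0, 0, 0, 0, 0, 0], [0, 0, 0, 0, 0, 0], [0, 0, 0, 0, 0, 0], [0, 0, 0, 0, 0, 0]], "fingers": 0.05}}

```text
clock: 31.43
eef_pos: [419.0, 265.4, -1.1]
tcp_rot: [-3.141, -0.0, -1.012]
contact_force: [-1.7, -1.0, 8.1]
opening: 0.68
```

{"fn": "arm_command", "kwargs": {"targets": [[0, 0, -0.003, 0, 0, 0], [0, 0, -0.008, 0, 0, 0], [0, 0, -0.015, 0, 0, 0], [0, 0, -0.03, 0, 0, 0], [0, 0, -0.03, 0, 0, -0.09], [0, 0, -0.03, 0, 0, -0.09], [0, 0, -0.03, 0, 0, -0.09], [0, 0, -0.02, 0, 0, -0.088], [0, 0, -0.008, 0, 0, 0], [0, 0, 0, 0, 0, 0], [0, 0, 0, 0, 0, 0]]}}

```text
clock: 32.35
eef_pos: [418.6, 265.2, 172.0]
tcp_rot: [-3.142, -0.0, -0.657]
contact_force: [-0.2, 0.5, -0.5]
opening: 0.674
```

```bash
python3 pl.py 500,40,-37.5 160;python3 pl.py r+ 160; python3 - <<'E'
from h import *
from rig import r
g=r.grab_frame("scene"); crop(g["image"],190,130,150,110,5,"i2")
E
```

```text
t 32.35 at [418.6 265.2 172. ] rpy [-3.1415 -0.     -0.6569] op 0.674 F [-0.2  0.5 -0.5]
-> [500.   40.  160.  -37.5] turn rz -0.0024 | now-frame [201.9 128.6  12. ] | after turn dx,dy 201.6 129.1
t 32.35 at [418.6 265.2 172. ] rpy [-3.1415 -0.     -0.6569] op 0.674 F [-0.2  0.5 -0.5]
-> [ 425.1 -174.7  160.   -37.5] turn rz -0.0024 | now-frame [273.7 344.4  12. ] | after turn dx,dy 272.8 345.0
```

View pics/i2.png

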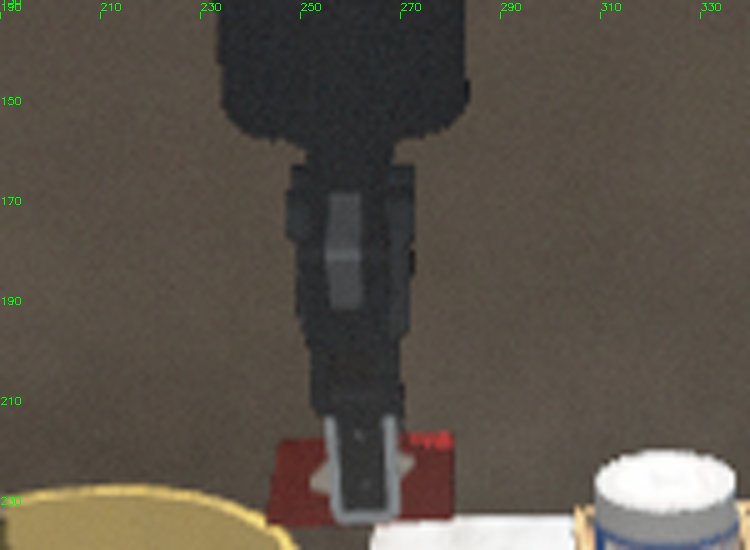

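{"fn": "arm_command", "kwargs": {"targets": [[0.015, 0.009, 0, 0, 0, 0], [0.029, 0.018, 0, 0, 0, 0], [0.029, 0.018, 0, 0, 0, 0], [0.029, 0.018, 0, 0, 0, 0], [0.029, 0.018, 0, 0, 0, 0], [0.029, 0.018, 0, 0, 0, 0], [0.025, 0.02, 0, 0, 0, 0], [0.02, 0.025, 0, 0, 0, 0], [0.013, 0.03, 0, 0, 0, 0], [0.01, 0.032, 0, 0, 0, 0], [0.01, 0.032, 0, 0, 0, 0], [0.01, 0.032, 0, 0, 0, 0], [0.01, 0.032, 0.01, 0, 0, 0], [0.01, 0.03, 0.02, 0, 0, 0], [0.005, 0.014, 0.025, 0, 0, -0.002], [0, 0, 0.03, 0, 0, 0], [0, 0, 0.03, 0, 0, 0], [0, 0, 0.015, 0, 0, 0], [0, 0, 0.005, 0, 0, 0], [0, 0, 0, 0, 0, 0]]}}

```text
clock: 34.07
eef_pos: [423.1, -174.5, 35.1]
tcp_rot: [3.14, 0.005, -0.653]
contact_force: [0.2, -0.2, -0.2]
opening: 0.675
```

{"fn": "arm_command", "kwargs": {"targets": [[0, 0, 0, 0, 0, 0], [0, 0, 0, 0, 0, 0]]}}

```text
clock: 34.23
eef_pos: [425.6, -175.4, 37.9]
tcp_rot: [-3.141, -0.001, -0.652]
contact_force: [-0.7, -0.2, -0.5]
opening: 0.676
```

```bash
python3 pl.py r+ 4; python3 - <<'E'
from h import *
from rig import r
g=r.grab_frame("scene"); crop(g["image"],340,170,150,100,5,"i3")
E
```

```text
t 34.2333 at [ 425.6 -175.4   37.9] rpy [-3.1414e+00 -8.0000e-04 -6.5220e-01] op 0.676 F [-0.7 -0.2 -0.5]
-> [ 425.1 -174.7    4.   -37.5] turn rz 0.0023 | now-frame [-0.9 -0.3 33.9] | after turn dx,dy -0.9 -0.3
```

View pics/i3.png

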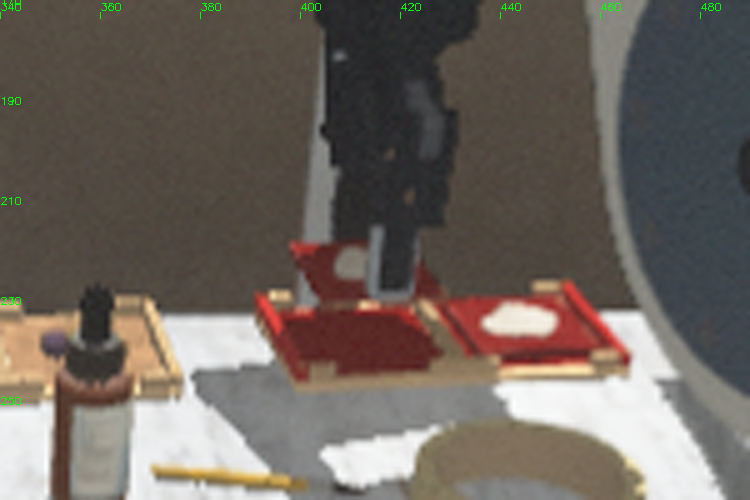

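{"fn": "arm_command", "kwargs": {"targets": [[-0.0005, 0.001, 0.006, 0, 0, 0], [0, 0, 0.01, 0, 0, 0], [0, 0, 0.008, 0, 0, 0], [0, 0, 0.004, 0, 0, 0], [0, 0, 0.002, 0, 0, 0], [0, 0, 0, 0, 0, 0], [0, 0, 0, 0, 0, 0], [0, 0, 0, 0, 0, 0]]}}

```text
clock: 34.95
eef_pos: [424.2, -175.9, 7.4]
tcp_rot: [-3.142, -0.0, -0.652]
contact_force: [-0.1, -0.2, -0.2]
opening: 0.675
```

```bash
python3 pl.py r+ 4; python3 - <<'E'
from h import *
from rig import r
g=r.grab_frame("scene"); crop(g["image"],360,190,130,80,6,"i4")
E
```

```text
t 34.95 at [ 424.2 -175.9    7.4] rpy [-3.1415e+00 -2.0000e-04 -6.5200e-01] op 0.675 F [-0.1 -0.2 -0.2]
-> [ 425.1 -174.7    4.   -37.5] turn rz 0.0025 | now-frame [-0.1 -1.5  3.4] | after turn dx,dy -0.1 -1.5
```

View pics/i4.png

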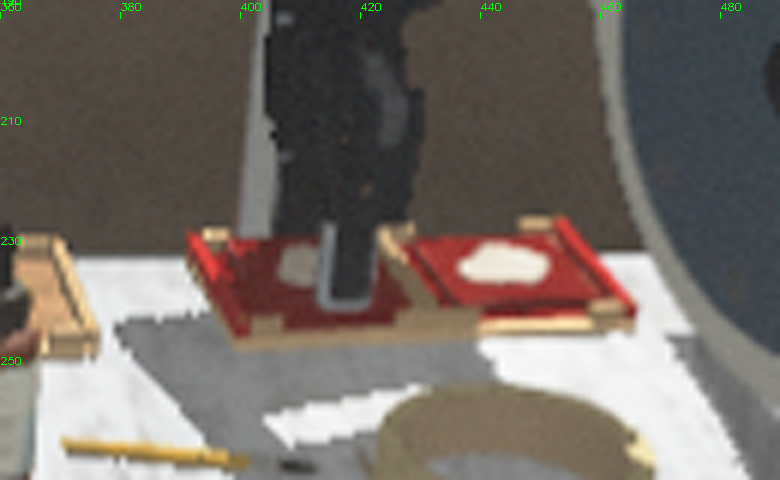

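{"fn": "arm_command", "kwargs": {"targets": [[0, 0, 0.0015, 0, 0, 0], [0, 0, 0.0015, 0, 0, 0], [0, 0, 0, 0, 0, 0], [0, 0, 0, 0, 0, 0], [0, 0, 0, 0, 0, 0]]}}

```text
clock: 35.42
eef_pos: [424.1, -175.8, 4.3]
tcp_rot: [-3.142, -0.0, -0.652]
contact_force: [-0.4, -0.5, -1.2]
opening: 0.68
```

{"fn": "arm_command", "kwargs": {"targets": [[0, 0, 0, 0, 0, 0], [0, 0, 0, 0, 0, 0], [0, 0, 0, 0, 0, 0], [0, 0, 0, 0, 0, 0], [0, 0, -0.01, 0, 0, 0], [0, 0, -0.02, 0, 0, 0], [0, 0, -0.03, 0, 0, 0], [0, 0, -0.03, 0, 0, 0], [0, 0, -0.03, 0, 0, 0], [0, 0, -0.03, 0, 0, 0], [0, 0, -0.01, 0, 0, 0], [0, 0.02, 0, 0, 0, 0], [0, 0.035, 0, 0, 0, 0], [0, 0.035, 0, 0, 0, 0], [0, 0.035, 0, 0, 0, 0], [0, 0.035, 0, 0, 0, 0], [0, 0.035, 0, 0, 0, 0], [0, 0.035, 0, 0, 0, 0], [0, 0.035, 0, 0, 0, 0], [0, 0.015, 0, 0, 0, 0]], "fingers": 0.08}}

```text
clock: 37.08
eef_pos: [251.9, -400.9, 164.5]
tcp_rot: [3.141, -0.0, -0.653]
contact_force: [0.5, -0.2, -0.3]
opening: 0.936
```

```bash
python3 pl.py 172,-600,-37.5 200; python3 - <<'E'
from h import *
from rig import r
f=r.grab_frame("top"); cv2.imwrite("pics/top9.png",f["image"]); crop(f["image"],300,170,110,110,5,"j2"); crop(f["image"],390,235,115,105,5,"j3"); crop(f["image"],140,140,110,100,5,"j1")
E
```

```text
t 37.0833 at [ 251.9 -400.9  164.5] rpy [ 3.1405e+00 -5.0000e-04 -6.5350e-01] op 0.936 F [ 0.5 -0.2 -0.3]
-> [ 172.  -600.   200.   -37.5] turn rz 0.001 | now-frame [ 57.6 206.7 -35.2] | after turn dx,dy 57.8 206.6
```

View pics/top9.png

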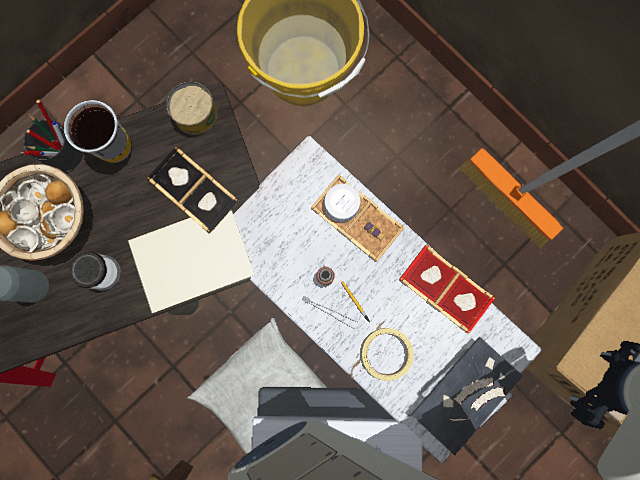

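View pics/j1.png

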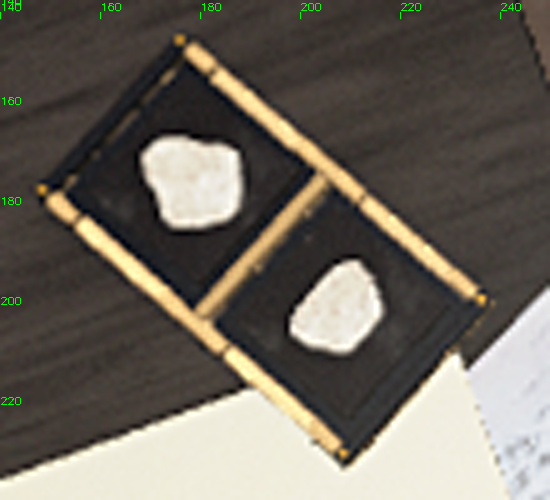

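View pics/j2.png

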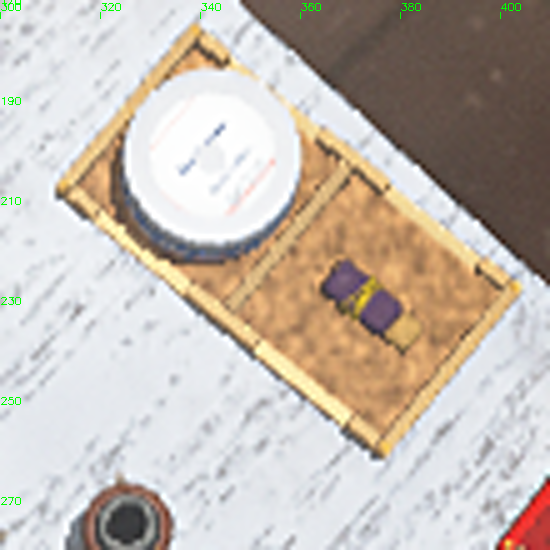

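View pics/j3.png

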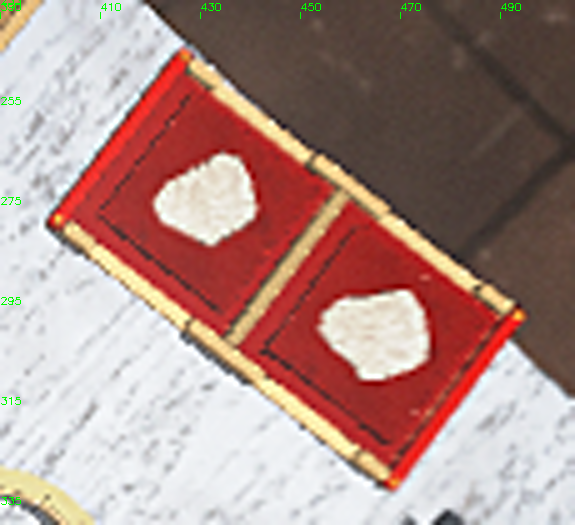

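```bash
python3 - <<'E'
from h import *
from rig import r
f=r.grab_frame("top"); g=r.grab_frame("scene")
f2=(np.clip((f["image"].astype(float)-10)*3.5,0,255)).astype(np.uint8)
crop(f2,140,140,110,100,6,"k1")
g2=(np.clip(g["image"].astype(float)*1.8,0,255)).astype(np.uint8)
a=cv2.resize(g2[255:305,155:265],None,fx=6,fy=6,interpolation=3);b=cv2.resize(g2[215:265,375:485],None,fx=6,fy=6,interpolation=3)
cv2.imwrite("pics/k2.png",np.vstack([a[:300],b[:300]]))
E
```

```text
(no output)
```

View pics/k1.png

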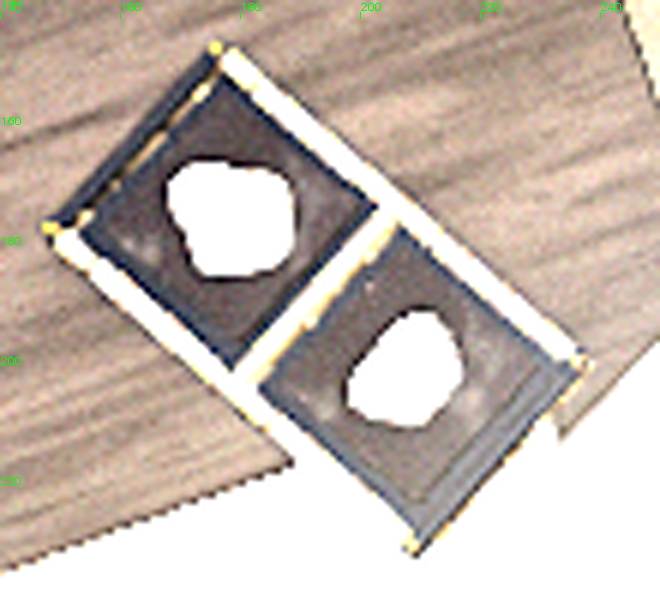

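View pics/k2.png

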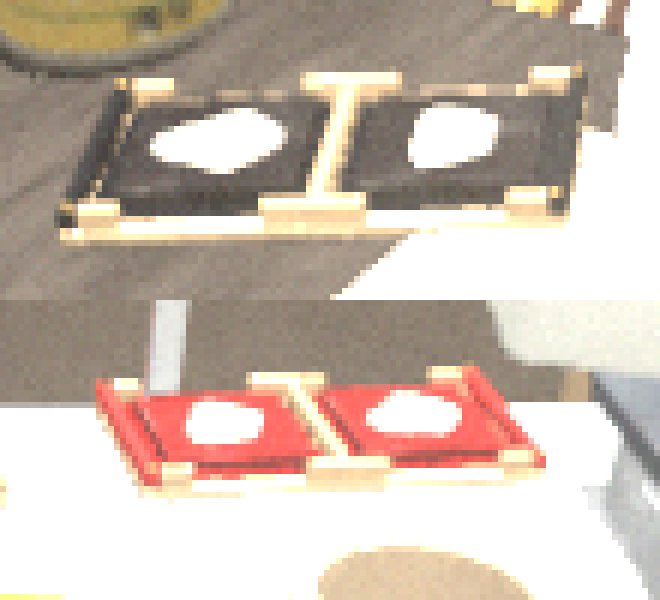

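```bash
python3 - <<'E'
from h import *
from pl import tgt,B
from rig import r
f=r.grab_frame("top"); im=f["image"].astype(int)
for n in("b+","b-","r+","r-"):
    x,y,_=tgt(n); a=np.radians(B[n[0]][2])
    u,v=w2p(f,[[x,y,11]])[0]; yy,xx=np.mgrid[0:480,0:640]
    m=(im.min(2)>140)&(np.hypot(xx-u,yy-v)<14)
    p=p2w(f,[[xx[m].mean(),yy[m].mean()]],11)[0,:2]-[x,y]
    print(n,m.sum(),(p@[np.cos(a),np.sin(a)]).round(1),(p@[-np.sin(a),np.cos(a)]).round(1))
s=p2w(f,[(300+370/5,170+306/5)],15)[0,:2]; print("stick",s,tgt("p-"))
print(r.sense()["contact_force"])
E
```

```text
b+ 275 -0.7 -1.4
b- 222 1.6 -0.7
r+ 241 -0.0 -1.5
r- 283 -1.5 -1.6
stick [506.90160316 -64.35881921] (np.float64(507.60883872819437), np.float64(-64.19105482132332), -38.3)
[-0.11995551  0.10364962 -0.11171042]
```

All within 2 mm of the bay centres (measured by inlay centroid), so I'm handing the job in.

```bash
python3 -c "
from rig import r
print(r.sign_off(), r.sense()['clock'])"
```

```text
the job is handed in; nothing more can be done
the job is handed in; nothing more can be done
```

The job is handed in at about 37 s of the 115 s allowed. All five pieces are sorted, but `r.sign_off()` gives no verdict, so these results rest on my own checks.

**What I did:** I moved the pieces in this order, one grasp each, with no drops:
1. black_tile_b to the +x bay of the black tray
2. red_tile_b to the -x bay of the red tray
3. the rubbing stick to the -x bay of the polishing tray
4. black_tile_a to the -x bay of the black tray
5. red_tile_a to the +x bay of the red tray

**Last checks:**
- **Tiles:** In the top picture the inlay centres are within 2 mm of the bay centres in x and y; the allowance is 11 mm. Both cameras show the tiles flat in their bays, inlay up.
- **Stick:** It lies flat, about 1 mm from the bay centre.
- **Bottle:** It is upright and was never touched.
- **Gripper:** It is clear of everything, with no contact force.

**Limits of the checks:**
- The tile offsets come from the inlay centres, so they hold only to a few millimetres. By eye, the tile in the red tray's +x bay looked up to 4 mm off centre.
- Tile edges are hard to see on the dark bay floors, so I judged flatness by eye rather than measuring it.
- The scene camera's overlay was about 1 pixel off from the top camera's, within the stated calibration.

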